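Scan the basalt half cores

ROBOT

A 6-joint arm with a two-finger parallel gripper is mounted at the origin on the work surface. World frame = base frame: x ahead of the robot, y to its left, z up, the work surface at z = 0. Lengths are in m, angles in rad, forces in N, time in s.
With the tool pointing down it reaches from about 0.35 to 0.85 m from the base axis. Payload 8.1 kg.
Tool frame: the origin (TCP) lies midway between the tips of the shut fingers; the grasp point (between the pads) lies 19 mm behind it; z points along the fingers, y is the direction in which the jaws open and shut (so a half turn about z gives the same grasp; the last joint's range is limited). The gripper opens to 93 mm and grips with 3 to 60 N. Pads are 15 mm wide; open, the fingers measure 128 mm over their backs; the gripper's body (75 mm by 188 mm) begins 65 mm behind the grasp point.
Start: joints at [-1.343, 0.13, 1.488, -0, 1.523, -0.085], TCP at [0.185, -0.571, 0.179] pointing down, gripper open.
Joint ranges: [-2.96, 2.96], [-0.89, 2.26], [0.02, 2.5], [-1.34, 4.48], [0, 2.73], [-2.66, 2.66]. Speed limits (rad/s): [2.39, 2.39, 2.79, 3.14, 3.14, 3.14].

INTERFACE

Orientations are given as a rotation vector (axis times angle).
In Python, from plant import monitor, eyes, ticket gives the robot as it stands.
- The arm moves only by the tool send_rows, never from a script. Its argument "motion" is a list of rows, each a list of 2 entries, a list of its own where there are three numbers: the shift along the tool's x, y, z in m, then the turn about the tool's z in degrees. In form: [[[dx, dy, dz], twist], ...]. A call has 1 to 12 rows; each row is the pose to reach, as a shift and turn from the pose commanded when the call began, along the tool's axes at that moment; what a row does not reach only later rows make up. A row lasts 1/8 s, in which the tool goes at most 62.5 mm and 10.7 degrees, less where a joint would pass 70% of its speed; a pose out of reach is approached as far as the arm can. A call with a gripper value outside its range is refused whole. "jaw" is the finger opening in m, from 0 to 0.093, set as the call begins (left out, the last holds). The fingers move at their own pace and stop on an object; "squeeze" is the grip in N (left out, the last holds). Time passes only in rows, so rows that repeat a pose let the fingers close. It gives the time, the measured TCP pose, the force and the opening at its end, in the units of the state.
- monitor.read_state(): the state, without advancing time (a new reading comes with each control period).
- eyes.read_camera(name): name is "side" or "top" or "wrist"; returns the picture (480x640x3 uint8, red, green, blue); there is no depth.
- eyes.camera_model(name): a dict with "mtx" (3x3 intrinsics, pixels), "k1" (the pictures are not rectified: a ray, as slopes to the right and down, at radius r is drawn at 1 + k1 r^2 times it, then the intrinsics apply), "cam_to_world" (4x4, takes a point from camera to world coordinates); the wrist camera has in their place "mount" (4x4, takes a point from camera to tool coordinates, whose origin is the TCP and whose axes are the flange's). Camera axes: x right, y down, z forward; pixel columns grow to the right and rows downward; lengths in m; the calibration is good to about 2 mm. A picture is of the moment at which its call begins: read the wrist's pose just before it. camera_model takes no time and is no camera call.
- ticket.close_job(): hands the job in, once; it reports no verdict.
The state is a dict: "t": time; "q": joint angles; "dq": joint speeds; "joint_torque": joint torques, N m; "tool_pos": TCP position; "orientation": TCP orientation; "force": force on the tool from outside, world axes, zero at the start; "wrist_torque": the same for the moment, N m; "opening": finger opening in m.
Only numpy, scipy, OpenCV 4.12 (cv2) and the standard library are available. Lean on these libraries where they do the work, as an engineer would, in place of code of your own. Each camera call takes 0.05 s, during which the arm holds its last target.

TASK

Draw the scanner's shuttle fully out, take every basalt half core (dark grey, red line) from the crate and lay each one flat in a bay of its own on the shuttle, lengthwise and centred between the four corner stops with an even gap all round; then push the shuttle fully home and, with it home, press the green start button fully down. Draw the shuttle fully out again, lay the basalt cores flat in the rubber-lined tray and leave the shuttle out; the tan core and the tape case stay in the crate, and nothing else on the bench may be disturbed.

Things in the scene. Friction and masses are not known exactly. Their poses are not given: they have to be found in the camera images.
- basalt_1: basalt half core, dark grey (near black) with a red line along its crown: the sawn half of a drill core, D-shaped in section: 84 mm long (its x axis), 48 mm wide (y), 24 mm high, flat sawn face down, about 0.22 kg. Origin: centre of the flat face. Starts flat in the crate. One of two or three such pieces (absent ones read None from the start)
- basalt_2: basalt half core, dark grey (near black) with a red line along its crown: the sawn half of a drill core, D-shaped in section: 84 mm long (its x axis), 48 mm wide (y), 24 mm high, flat sawn face down, about 0.22 kg. Origin: centre of the flat face. Starts flat in the crate. One of two or three such pieces (absent ones read None from the start)
- basalt_3: basalt half core, dark grey (near black) with a red line along its crown: the sawn half of a drill core, D-shaped in section: 84 mm long (its x axis), 48 mm wide (y), 24 mm high, flat sawn face down, about 0.22 kg. Origin: centre of the flat face. Starts flat in the crate. One of two or three such pieces (absent ones read None from the start)
- sandstone: sandstone half core, tan with a blue line: the sawn half of a drill core, D-shaped in section: 84 mm long (its x axis), 48 mm wide (y), 24 mm high, flat sawn face down, about 0.17 kg. Origin: centre of the flat face. Not to be scanned: it lies among the others in the crate and stays there
- tape_case: round dented aluminium tape case, 60 mm across with a nose at its +x side (68 mm overall), 26 mm high, in the crate, where it stays. Origin: centre of its underside
- crate: fixed slatted plywood crate, 234 mm (x) by 300 mm (y) outside, 46 mm high, walls and floor 6 mm. Origin: centre of its underside. It stands to the robot's left or right, the tray on the other side
- tray: fixed aluminium tray lined with black rubber, 150 mm (x) by 300 mm (y) outside, walls 3 mm thick and 26 mm high; the rubber it is lined with lies 6 mm above the origin, which is the centre of its underside
- scanner: fixed bench core scanner ahead of the robot: grey base, white sensor bridge (beam 60 mm deep, 318 mm wide, on two posts). Origin: on the bench under the stage centre when the shuttle is fully out; x points away from the robot, along the shuttle's travel. The beam's centre line is 120 mm along x; its underside is 75 mm (sensor heads 65 mm) and its top 118 mm above the bench
- shuttle (a joint): travel of the aluminium stage (shuttle) on its rails, m: 0 = fully out towards the robot, clear of the bridge (loading); 0.12 = fully home, bays under the bridge. Stays where it is left; about 3 N to slide; a stop at each end
- bay_1 (a point): centre of the left (+y) bay, on the stage's top face (30 mm above the bench; moves with the shuttle, x along its travel). The bay is 108 mm long (x) by 72 mm wide between four blue corner stops 10 mm high, which reach 24 mm along x from its ends, so its middle is open to the sides. Bays are 80 mm apart. A core lies lengthwise along x, 12 mm free all round when centred
- bay_2 (a point): centre of the middle bay, on the stage's top face (30 mm above the bench; moves with the shuttle, x along its travel). The bay is 108 mm long (x) by 72 mm wide between four blue corner stops 10 mm high, which reach 24 mm along x from its ends, so its middle is open to the sides. Bays are 80 mm apart. A core lies lengthwise along x, 12 mm free all round when centred
- bay_3 (a point): centre of the right (-y) bay, on the stage's top face (30 mm above the bench; moves with the shuttle, x along its travel). The bay is 108 mm long (x) by 72 mm wide between four blue corner stops 10 mm high, which reach 24 mm along x from its ends, so its middle is open to the sides. Bays are 80 mm apart. A core lies lengthwise along x, 12 mm free all round when centred
- pull (a point): middle of the shuttle's black bow handle: a level bar 12 mm thick and 90 mm long along the scanner's y, 72 mm above the bench (42 mm above the lip that carries it), 105 mm in front of the bay centres; moves with the shuttle
- start (a joint): travel of the green start button, m: 0 = up, 0.006 = fully down; springs back, about 5 N to press fully
- start_top (a point): top centre of the green start button, 30 mm across, in a black housing on top of the bridge beam, pressed straight down; the beam's top is 18 mm lower
- canister: bystander: white screw-top sample canister, 72 mm across, 118 mm high, on the bench. Origin: centre of its underside
- streak_holder: bystander: blue acrylic streak plate holder with white plates, 55 x 110 x 40 mm. Origin: centre of its underside
- scratch_tool: bystander: stubby orange scratch tool, 96 mm long (x), 24 mm thick. Origin: on its underside, midway
- water_bottle: bystander: white water bottle, 68 mm across, 160 mm high. Origin: centre of its underside
Mind the look-alikes: they are no part of the job. Leave any yellow look-alike of the basalt_1 alone. What is shaped like the basalt_3 but pink is not meant.

How it is judged:
On the way, in this order (a step that is already met when the one before it is completed fails the run):
1. the shuttle is fully out (within 8 mm) (value of joint shuttle below 0.008 m), for 0.2 s.
2. every basalt core lies flat and centred in a bay, released (within 5 mm along and across, about 7 degrees), the shuttle still out (value of joint shuttle below 0.008 m and ((x of basalt_1 in the frame of bay_1 between -0.005 and 0.005 m and y of basalt_1 in the frame of bay_1 between -0.005 and 0.005 m and z of basalt_1 in the frame of bay_1 between -0.005 and 0.005 m and angle between the x axis of basalt_1 and the x axis of bay_1, either way round below 0.12 rad and angle between basalt_1's own z axis and vertical below 0.1 rad) or (x of basalt_1 in the frame of bay_2 between -0.005 and 0.005 m and y of basalt_1 in the frame of bay_2 between -0.005 and 0.005 m and z of basalt_1 in the frame of bay_2 between -0.005 and 0.005 m and angle between the x axis of basalt_1 and the x axis of bay_2, either way round below 0.12 rad and angle between basalt_1's own z axis and vertical below 0.1 rad) or (x of basalt_1 in the frame of bay_3 between -0.005 and 0.005 m and y of basalt_1 in the frame of bay_3 between -0.005 and 0.005 m and z of basalt_1 in the frame of bay_3 between -0.005 and 0.005 m and angle between the x axis of basalt_1 and the x axis of bay_3, either way round below 0.12 rad and angle between basalt_1's own z axis and vertical below 0.1 rad)) and ((x of basalt_2 in the frame of bay_1 between -0.005 and 0.005 m and y of basalt_2 in the frame of bay_1 between -0.005 and 0.005 m and z of basalt_2 in the frame of bay_1 between -0.005 and 0.005 m and angle between the x axis of basalt_2 and the x axis of bay_1, either way round below 0.12 rad and angle between basalt_2's own z axis and vertical below 0.1 rad) or (x of basalt_2 in the frame of bay_2 between -0.005 and 0.005 m and y of basalt_2 in the frame of bay_2 between -0.005 and 0.005 m and z of basalt_2 in the frame of bay_2 between -0.005 and 0.005 m and angle between the x axis of basalt_2 and the x axis of bay_2, either way round below 0.12 rad and angle between basalt_2's own z axis and vertical below 0.1 rad) or (x of basalt_2 in the frame of bay_3 between -0.005 and 0.005 m and y of basalt_2 in the frame of bay_3 between -0.005 and 0.005 m and z of basalt_2 in the frame of bay_3 between -0.005 and 0.005 m and angle between the x axis of basalt_2 and the x axis of bay_3, either way round below 0.12 rad and angle between basalt_2's own z axis and vertical below 0.1 rad)) and ((x of basalt_3 in the frame of bay_1 between -0.005 and 0.005 m and y of basalt_3 in the frame of bay_1 between -0.005 and 0.005 m and z of basalt_3 in the frame of bay_1 between -0.005 and 0.005 m and angle between the x axis of basalt_3 and the x axis of bay_1, either way round below 0.12 rad and angle between basalt_3's own z axis and vertical below 0.1 rad) or (x of basalt_3 in the frame of bay_2 between -0.005 and 0.005 m and y of basalt_3 in the frame of bay_2 between -0.005 and 0.005 m and z of basalt_3 in the frame of bay_2 between -0.005 and 0.005 m and angle between the x axis of basalt_3 and the x axis of bay_2, either way round below 0.12 rad and angle between basalt_3's own z axis and vertical below 0.1 rad) or (x of basalt_3 in the frame of bay_3 between -0.005 and 0.005 m and y of basalt_3 in the frame of bay_3 between -0.005 and 0.005 m and z of basalt_3 in the frame of bay_3 between -0.005 and 0.005 m and angle between the x axis of basalt_3 and the x axis of bay_3, either way round below 0.12 rad and angle between basalt_3's own z axis and vertical below 0.1 rad)) and contact force between the fingers and basalt_1 below 0.5 N and contact force between the fingers and basalt_2 below 0.5 N and contact force between the fingers and basalt_3 below 0.5 N), for 0.3 s.
3. the shuttle is fully home (within 6 mm) with every basalt core still centred (value of joint shuttle above 0.114 m and ((x of basalt_1 in the frame of bay_1 between -0.005 and 0.005 m and y of basalt_1 in the frame of bay_1 between -0.005 and 0.005 m and z of basalt_1 in the frame of bay_1 between -0.005 and 0.005 m and angle between the x axis of basalt_1 and the x axis of bay_1, either way round below 0.12 rad and angle between basalt_1's own z axis and vertical below 0.1 rad) or (x of basalt_1 in the frame of bay_2 between -0.005 and 0.005 m and y of basalt_1 in the frame of bay_2 between -0.005 and 0.005 m and z of basalt_1 in the frame of bay_2 between -0.005 and 0.005 m and angle between the x axis of basalt_1 and the x axis of bay_2, either way round below 0.12 rad and angle between basalt_1's own z axis and vertical below 0.1 rad) or (x of basalt_1 in the frame of bay_3 between -0.005 and 0.005 m and y of basalt_1 in the frame of bay_3 between -0.005 and 0.005 m and z of basalt_1 in the frame of bay_3 between -0.005 and 0.005 m and angle between the x axis of basalt_1 and the x axis of bay_3, either way round below 0.12 rad and angle between basalt_1's own z axis and vertical below 0.1 rad)) and ((x of basalt_2 in the frame of bay_1 between -0.005 and 0.005 m and y of basalt_2 in the frame of bay_1 between -0.005 and 0.005 m and z of basalt_2 in the frame of bay_1 between -0.005 and 0.005 m and angle between the x axis of basalt_2 and the x axis of bay_1, either way round below 0.12 rad and angle between basalt_2's own z axis and vertical below 0.1 rad) or (x of basalt_2 in the frame of bay_2 between -0.005 and 0.005 m and y of basalt_2 in the frame of bay_2 between -0.005 and 0.005 m and z of basalt_2 in the frame of bay_2 between -0.005 and 0.005 m and angle between the x axis of basalt_2 and the x axis of bay_2, either way round below 0.12 rad and angle between basalt_2's own z axis and vertical below 0.1 rad) or (x of basalt_2 in the frame of bay_3 between -0.005 and 0.005 m and y of basalt_2 in the frame of bay_3 between -0.005 and 0.005 m and z of basalt_2 in the frame of bay_3 between -0.005 and 0.005 m and angle between the x axis of basalt_2 and the x axis of bay_3, either way round below 0.12 rad and angle between basalt_2's own z axis and vertical below 0.1 rad)) and ((x of basalt_3 in the frame of bay_1 between -0.005 and 0.005 m and y of basalt_3 in the frame of bay_1 between -0.005 and 0.005 m and z of basalt_3 in the frame of bay_1 between -0.005 and 0.005 m and angle between the x axis of basalt_3 and the x axis of bay_1, either way round below 0.12 rad and angle between basalt_3's own z axis and vertical below 0.1 rad) or (x of basalt_3 in the frame of bay_2 between -0.005 and 0.005 m and y of basalt_3 in the frame of bay_2 between -0.005 and 0.005 m and z of basalt_3 in the frame of bay_2 between -0.005 and 0.005 m and angle between the x axis of basalt_3 and the x axis of bay_2, either way round below 0.12 rad and angle between basalt_3's own z axis and vertical below 0.1 rad) or (x of basalt_3 in the frame of bay_3 between -0.005 and 0.005 m and y of basalt_3 in the frame of bay_3 between -0.005 and 0.005 m and z of basalt_3 in the frame of bay_3 between -0.005 and 0.005 m and angle between the x axis of basalt_3 and the x axis of bay_3, either way round below 0.12 rad and angle between basalt_3's own z axis and vertical below 0.1 rad))), for 0.3 s.
4. the start button is pressed (5 of its 6 mm) with the shuttle home and every basalt core centred (all of step 3 and value of joint start above 0.005 m), for 0.1 s.
5. the shuttle is fully out again (within 8 mm) (value of joint shuttle below 0.008 m), for 0.2 s.
At the end, for the whole second after the job is handed in: The shuttle is fully out (within 8 mm), every basalt core lies at rest and flat (flat face down, within about 6 degrees) on the floor of the tray, and the sandstone core and the tape case are in the crate (value of joint shuttle below 0.008 m and x of basalt_1 in the frame of tray between -0.072 and 0.072 m and y of basalt_1 in the frame of tray between -0.147 and 0.147 m and z of basalt_1 in the frame of tray between 0.001 and 0.011 m and angle between each of basalt_1, basalt_2, basalt_3's own z axis and vertical below 0.1 rad and linear speed of each of basalt_1, basalt_2, basalt_3 below 0.02 m/s and x of basalt_2 in the frame of tray between -0.072 and 0.072 m and y of basalt_2 in the frame of tray between -0.147 and 0.147 m and z of basalt_2 in the frame of tray between 0.001 and 0.011 m and x of basalt_3 in the frame of tray between -0.072 and 0.072 m and y of basalt_3 in the frame of tray between -0.147 and 0.147 m and z of basalt_3 in the frame of tray between 0.001 and 0.011 m and x of sandstone in the frame of crate between -0.112 and 0.112 m and y of sandstone in the frame of crate between -0.145 and 0.145 m and z of each of sandstone, tape_case in the frame of crate below 0.045 m and x of tape_case in the frame of crate between -0.112 and 0.112 m and y of tape_case in the frame of crate between -0.145 and 0.145 m); the robot touches nothing.
It fails at once if the start button is pressed (more than 4 mm) while the shuttle is not home (value of joint start above 0.004 m and value of joint shuttle below 0.11 m).
It fails at once if a bystander on the bench is moved more than 30 mm (distance of any of canister, streak_holder, scratch_tool, water_bottle from where it was at the start of the episode above 0.03 m).
Of basalt_1, basalt_2, basalt_3 only 2 to 3 are there at a start; the rules pass over those that are not, and their reading is None.
At some moment in a run one of basalt_1, basalt_2, basalt_3 may be knocked a few centimetres aside while the robot is not near it.
Once in a run the grip may slacken for a moment while it holds something.
It also fails if it takes over 210 s, if anything falls off the work surface, if the arm or the gripper's body presses on something with over 40 N, if the wrist force passes 120 N, or if a joint passes its speed limit or range.

## Working session

There is one attempt and no reset: what is moved stays moved. The work goes in short steps, Python scripts to look and compute and a tool call to move; the robot and the scene stay as the last step left them, time stands still between calls to the robot, and variables do not carry over. Pictures are saved under pics/ and viewed, and the job is handed in when it is done.

Besides the shell and the picture viewer there is one more tool, called as a command line: name --argument value ..., lists and objects as JSON in quotes. send_rows: Moves the arm, as the interface text tells. Its arguments: {"type":"object","properties":{"motion":{"type":"array","items":{"type":"array"}},"jaw":{"type":"number"},"squeeze":{"type":"number"}},"required":["motion"]}

```bash
ls; mkdir -p pics
python3 - <<'E'
from plant import monitor, eyes, ticket
import cv2, numpy as np
print(monitor.read_state())
for n in ["side","top","wrist"]:
    im=eyes.read_camera(n); cv2.imwrite(f"pics/{n}0.png",im[:,:,::-1])
    print(n,eyes.camera_model(n))
E
```

```text
pics
{'t': 0.0, 'q': array([-1.34342773e+00,  1.31186741e-01,  1.48927783e+00, -5.83949358e-06,
        1.52302588e+00, -8.54216995e-02]), 'dq': array([ 0.00047964,  0.00061077, -0.0016749 , -0.00054151, -0.00118949,
        0.0009027 ]), 'joint_torque': array([-1.76770202e-03, -5.59852374e+01, -4.91757882e+01,  7.67697953e-02,
        3.53360258e-02, -1.64443145e-04]), 'tool_pos': array([ 0.18448628, -0.57024061,  0.17807307]), 'orientation': array([-3.10138052e+00, -4.89035008e-01,  2.20403283e-04]), 'force': array([-0.50939013, -0.32237342,  0.34504535]), 'wrist_torque': array([-0.00767643,  0.00841361,  0.01843421]), 'opening': 0.09332412687057468}
side {'mtx': array([[473.53969984,   0.        , 322.01780232],
       [  0.        , 473.53969984, 235.47752352],
       [  0.        ,   0.        ,   1.        ]]), 'k1': -0.09429051211400814, 'cam_to_world': array([[-9.24991537e-01, -2.20034492e-01,  3.09799095e-01,
         1.19288043e-01],
       [-3.79987225e-01,  5.36919280e-01, -7.53211388e-01,
         9.11814757e-01],
       [-6.04622062e-04, -8.14433858e-01, -5.80256086e-01
[... 421 characters left out ...]
, -0.0064274 ,  0.04482414],
       [ 0.00823029, -0.07268428, -0.99732104,  1.61163983],
       [ 0.        ,  0.        ,  0.        ,  1.        ]])}
wrist {'mtx': array([[411.55817409,   0.        , 317.76613439],
       [  0.        , 411.55817409, 242.31212437],
       [  0.        ,   0.        ,   1.        ]]), 'k1': -0.02992313319476826, 'mount': array([[-3.51195874e-04, -9.57365748e-01, -2.88878350e-01,
         7.97424520e-02],
       [ 9.99999677e-01, -5.45178628e-04,  5.91043201e-04,
        -2.03677518e-05],
       [-7.23334818e-04, -2.88878049e-01,  9.57365630e-01,
        -2.05339534e-01],
       [ 0.00000000e+00,  0.00000000e+00,  0.00000000e+00,
         1.00000000e+00]])}
```

View pics/top0.png

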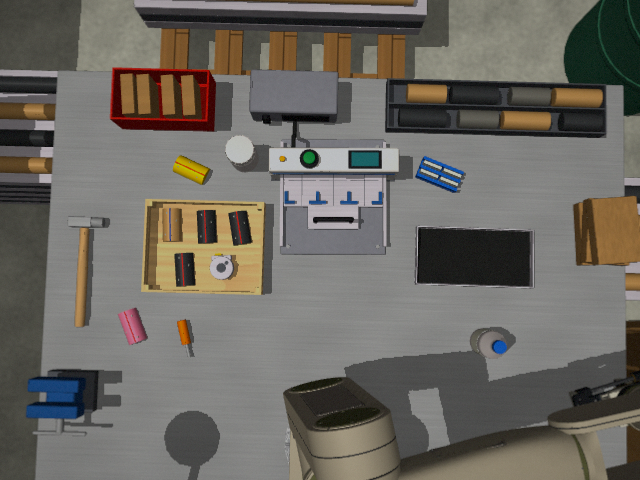

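View pics/side0.png

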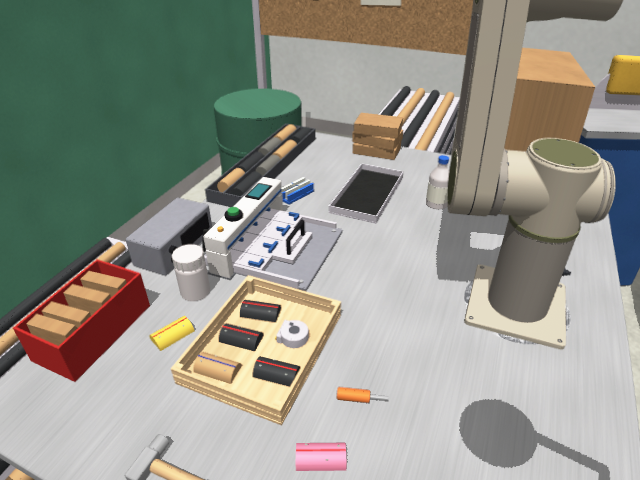

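View pics/wrist0.png

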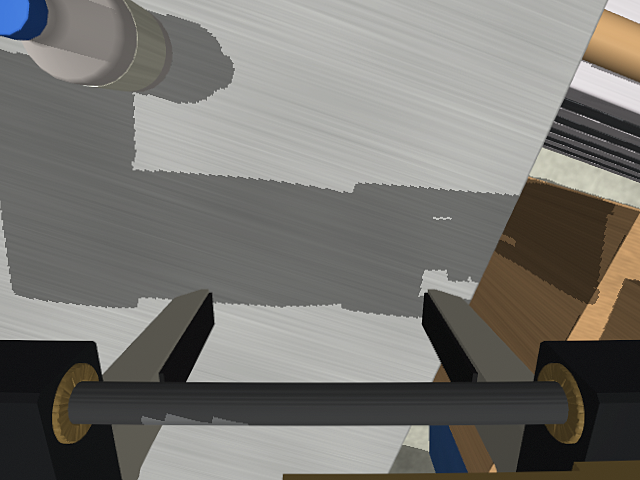

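The top view shows three basalt cores at about (206,226), (240,227) and (184,269). The sandstone is at (172,224), the tape case at (222,267) and the tray at (475,257). The handle is at (333,219) and the shuttle is not fully out. The look-alikes are yellow (191,170) and pink (132,326), both outside the crate, plus dark cores in the rack at (420,118). Only dark pieces inside the crate with a red line qualify.

```bash
cat > h.py <<'E'
from plant import monitor, eyes, ticket
import cv2, numpy as np
from scipy.spatial.transform import Rotation as R
def st(): return monitor.read_state()
def pose(s=None):
    s=s or st(); T=np.eye(4); T[:3,:3]=R.from_rotvec(s['orientation']).as_matrix(); T[:3,3]=s['tool_pos']; return T
def shot(n,name=None):
    s=st(); im=eyes.read_camera(n)[:,:,::-1].copy(); m=eyes.camera_model(n)
    C=m['cam_to_world'] if n!='wrist' else pose(s)@m['mount']
    if name: cv2.imwrite(f'pics/{name}.png',im)
    return im,(m['mtx'],m['k1'],C)
def cast(cam,uv,z):
    K,k1,C=cam; uv=np.atleast_2d(np.asarray(uv,float)); d=(uv-[K[0,2],K[1,2]])/[K[0,0],K[1,1]]
    p=d.copy()
    for _ in range(20): p=d/(1+k1*(p**2).sum(1,keepdims=True))
    r=np.c_[p,np.ones(len(p))]@C[:3,:3].T
    return C[:3,3]+r*((z-C[2,3])/r[:,2])[:,None]
def proj(cam,P):
    K,k1,C=cam; P=np.atleast_2d(P); q=(P-C[:3,3])@C[:3,:3]; p=q[:,:2]/q[:,2:]
    p=p*(1+k1*(p**2).sum(1,keepdims=True)); return p*[K[0,0],K[1,1]]+[K[0,2],K[1,2]]
def totool(P,T=None):  # world point -> shift in tool axes from the present pose
    T=pose() if T is None else T; return np.round((np.asarray(P)-T[:3,3])@T[:3,:3],4)
E
python3 - <<'E'
from h import *
np.set_printoptions(precision=4,suppress=True)
im,cam=shot('top','top1')
c=cv2.resize(im[130:310,130:400],None,fx=2.9,fy=2.9,interpolation=cv2.INTER_CUBIC); cv2.imwrite('pics/crop1.png',c)
print(pose())
hsv=cv2.cvtColor(im,cv2.COLOR_BGR2HSV)
def show(nm,mask,z,lo,x0=0,x1=640,y0=0,y1=340):
    m=np.zeros_like(mask); m[y0:y1,x0:x1]=mask[y0:y1,x0:x1]
    for k in cv2.findContours(m,cv2.RETR_EXTERNAL,cv2.CHAIN_APPROX_NONE)[0]:
        if cv2.contourArea(k)<lo: continue
        r=cv2.minAreaRect(k); b=cast(cam,cv2.boxPoints(r),z)
        e=b[1]-b[0];f=b[2]-b[1]
        print(nm,np.round(r[0],1),b.mean(0)[:2],'sides',np.linalg.norm(e).round(3),np.linalg.norm(f).round(3),'yaw',np.degrees(np.arctan2(e[1],e[0])).round(1),np.degrees(np.arctan2(f[1],f[0])).round(1))
dark=(hsv[...,2]<75).astype(np.uint8)
show('core',dark,0.015,100,150,262,200,290)
show('red',cv2.inRange(hsv,(0,140,60),(8,255,255))|cv2.inRange(hsv,(172,140,60),(180,255,255)),0.03,10,150,262,200,290)
show('blue stops',cv2.inRange(hsv,(100,150,60),(125,255,255)),0.04,4,280,400,180,230)
show('green',cv2.inRange(hsv,(45,120,60),(80,255,255)),0.136,50,290,330,140,180)
show('handle',dark,0.078,20,300,365,205,230)
show('tray',dark,0.006,2000,405,545,215,300)
E
```

```text
[[ 0.9515  0.3077 -0.0003  0.1846]
 [ 0.3077 -0.9515  0.0012 -0.5705]
 [ 0.0001 -0.0012 -1.      0.1785]
 [ 0.      0.      0.      1.    ]]
core [178.3 269.5] [0.4318 0.4032] sides 0.016 0.08 yaw -85.4 -174.5
core [188.6 268.7] [0.4344 0.377 ] sides 0.027 0.082 yaw -85.0 -174.2
core [234.  228.2] [0.5411 0.2648] sides 0.018 0.084 yaw -79.3 -168.9
core [244.1 226.6] [0.5458 0.2391] sides 0.024 0.085 yaw -79.0 -168.7
core [210.7 225.9] [0.5455 0.3246] sides 0.026 0.083 yaw -85.9 -175.3
core [200.4 226.1] [0.5443 0.3512] sides 0.017 0.083 yaw -86.0 -175.3
red [182.3 269. ] [0.433  0.3897] sides 0.004 0.081 yaw -85.0 -174.1
red [238.4 227. ] [0.5431 0.2517] sides 0.004 0.083 yaw -79.0 -168.6
red [204.7 226. ] [0.5436 0.3374] sides 0.004 0.082 yaw -86.0 -175.3
blue stops [376.5 197.5] [ 0.6262 -0.0972] sides 0.023 0.028 yaw -88.5 -179.0
blue stops [348.5 197.5] [ 0.6244 -0.0261] sides 0.038 0.028 yaw -88.5 -178.8
blue stops [317.  197.5] [0.6223 0.0538] sides 0.041 0.028 yaw -88.5 -178.6
blue stops [289. 197.] [0.6218 0.1249] sides 0.02 0.026 yaw -88.5 -178.4
green [308.5 157.5] [0.7044 0.0761] sides 0.026 0.027 yaw -88.5 -178.5
handle [333.  219.5] [0.5631 0.0127] sides 0.099 0.012 yaw -88.5 -178.8
handle [361. 217.] [ 0.5711 -0.0563] sides 0.01 0.05 yaw -88.5 -178.9
tray [474.5 256.3] [ 0.4851 -0.3562] sides 0.144 0.297 yaw -1.1 -90.4
```

View pics/crop1.png

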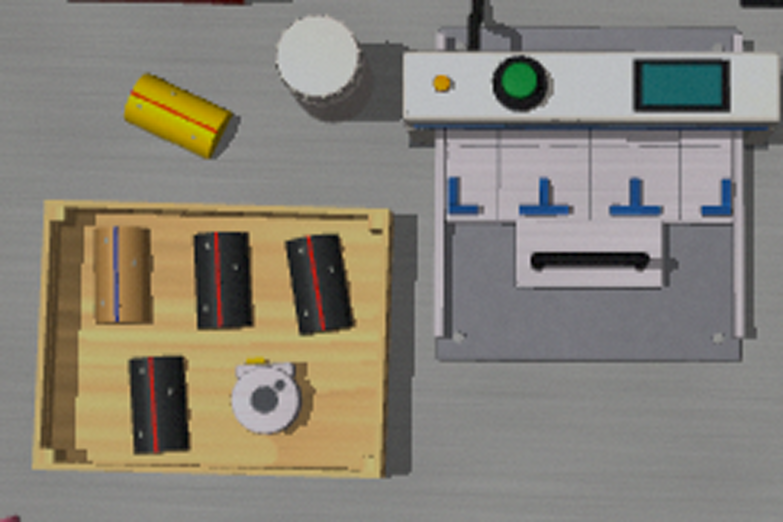

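send_rows --motion '[[[0, 0, -0.05], 0], [[0, 0, -0.12], 0], [[0.05, -0.045, -0.12], 5], [[0.1, -0.09, -0.12], 10], [[0.14, -0.13, -0.12], 17], [[0.18, -0.17, -0.12], 17], [[0.22, -0.21, -0.12], 17], [[0.26, -0.25, -0.12], 17], [[0.3, -0.29, -0.12], 17], [[0.35, -0.33, -0.12], 17], [[0.39, -0.37, -0.12], 17], [[0.43, -0.41, -0.12], 17]]' --jaw 0.093

```text
t: 1.7
tool_pos: [0.4682, -0.0465, 0.2991]
orientation: [3.141, 0.026, 0.0]
force: [0.8, -0.9, 0.7]
opening: 0.0929
```

Run:
```python
from h import *
np.set_printoptions(precision=4,suppress=True)
print(pose(),st()['force'])
shot('wrist','w1')
```

```text
[[ 0.9999  0.0164  0.0003  0.4682]
 [ 0.0164 -0.9999 -0.0002 -0.0465]
 [ 0.0003  0.0002 -1.      0.2991]
 [ 0.      0.      0.      1.    ]] [ 0.8082 -0.8976  0.6877]
```

View pics/w1.png

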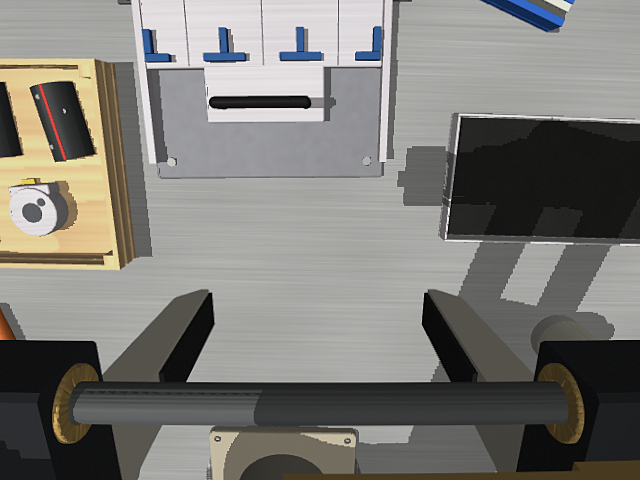

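The wrist view shows the handle at (260,102), the front stops at rows 30-60, and the tray on the right.

```bash
cat >> h.py <<'E'
def rects(im,cam,mask,z,lo,box=(0,640,0,480),nm=''):
    x0,x1,y0,y1=box; m=np.zeros_like(mask); m[y0:y1,x0:x1]=mask[y0:y1,x0:x1]; out=[]
    for k in cv2.findContours(m,cv2.RETR_EXTERNAL,cv2.CHAIN_APPROX_NONE)[0]:
        if cv2.contourArea(k)<lo: continue
        w=cast(cam,k[:,0,:].astype(float),z)[:,:2]
        r=cv2.minAreaRect((w*1000).astype(np.float32)); (cx,cy),(a,b),th=r
        if a<b: a,b,th=b,a,th+90
        th=(th+90)%180-90
        uv=k[:,0,:].mean(0)
        print(nm,'px',uv.round(0),'xy',round(cx,1),round(cy,1),'LxW',round(a,1),round(b,1),'yaw',round(th,1)); out.append((cx/1000,cy/1000,a,b,th))
    return out
def blue(h): return cv2.inRange(h,(100,150,60),(125,255,255))
def red(h): return cv2.inRange(h,(0,130,50),(8,255,255))|cv2.inRange(h,(172,130,50),(180,255,255))
def dark(h,v=75): return (h[...,2]<v).astype(np.uint8)
def hsv(im): return cv2.cvtColor(im,cv2.COLOR_BGR2HSV)
E
python3 - <<'E'
from h import *
im,cam=shot('wrist')
h=hsv(im)
rects(im,cam,dark(h),.074,100,(200,320,85,115),'handle')
rects(im,cam,blue(h),.04,30,(130,400,0,70),'stops')
rects(im,cam,red(h),.03,30,(0,130,60,170),'red')
for n,p in [('rail L front',(150,163)),('rail R front',(382,161)),('plate BL',(158,177)),('plate BR',(384,175))]:
    print(n,cast(cam,p,0.01 if 'plate' in n else 0.02).round(4))
print('tray corners',cast(cam,[(461,115),(443,239)],.026).round(3))
E
```

```text
handle px [267. 104.] xy 563.0 12.6 LxW 100.7 11.4 yaw -89.0
stops px [159.  50.] xy 619.6 124.2 LxW 29.9 25.4 yaw 0.4
stops px [231.  52.] xy 621.1 53.9 LxW 42.4 30.5 yaw -87.3
stops px [379.  49.] xy 624.6 -96.6 LxW 30.7 24.7 yaw 1.3
stops px [307.  51.] xy 623.1 -25.9 LxW 41.8 30.7 yaw -88.9
red px [ 59. 122.] xy 540.7 251.9 LxW 83.2 3.6 yaw 10.9
rail L front [[0.4968 0.1566 0.02  ]]
rail R front [[ 0.5043 -0.1141  0.02  ]]
plate BL [[0.4792 0.1524 0.01  ]]
plate BR [[ 0.4869 -0.1191  0.01  ]]
tray corners [[ 0.558 -0.198  0.026]
 [ 0.413 -0.193  0.026]]
```

send_rows --motion '[[[0.04, -0.02, 0], 0], [[0.08, -0.04, 0], 0], [[0.123, -0.057, 0], 0], [[0.123, -0.057, 0.05], 0], [[0.123, -0.057, 0.1], 0], [[0.123, -0.057, 0.14], 0], [[0.123, -0.057, 0.18], 0], [[0.123, -0.057, 0.21], 0], [[0.123, -0.057, 0.235], 0], [[0.123, -0.057, 0.25], 0], [[0.123, -0.057, 0.25], 0]]' --jaw 0

```text
t: 3.18
tool_pos: [0.5886, 0.0102, 0.048]
orientation: [-3.141, -0.025, 0.004]
force: [0.2, 0.7, 0.7]
opening: 0.0004
```

Run:
```python
from h import *
s=st();print(s['tool_pos'],s['force'],s['opening'])
shot('wrist','w2');shot('side','s2')
```

```text
[0.58860015 0.01018894 0.04795917] [0.15129167 0.73213618 0.69381733] 0.00036877789364985635
```

View pics/w2.png

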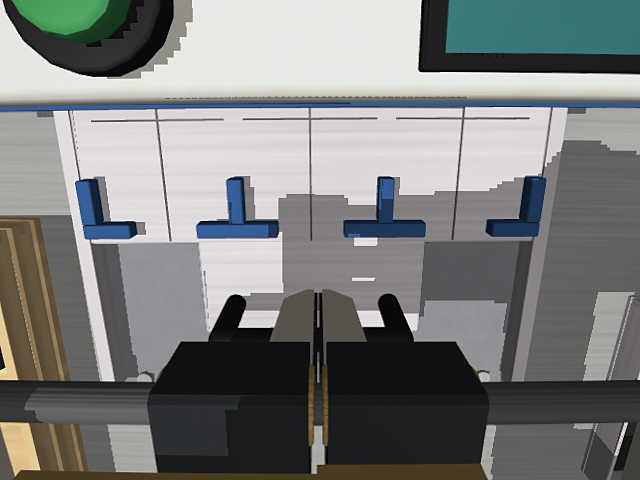

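The closed fingers sit behind the bow bar, at about (318,300) with the bar's ends at (235,300) and (390,300). Now I pull.

send_rows --motion '[[[-0.008, 0, 0], 0], [[-0.018, 0, 0], 0], [[-0.03, 0, 0], 0], [[-0.042, 0, 0], 0], [[-0.054, 0, 0], 0], [[-0.066, 0, 0], 0], [[-0.076, 0, 0], 0], [[-0.084, 0, 0], 0], [[-0.09, 0, 0], 0], [[-0.094, 0, 0], 0], [[-0.094, 0, 0], 0]]'

```text
t: 4.65
tool_pos: [0.4957, 0.009, 0.0492]
orientation: [-3.141, -0.025, -0.0]
force: [0.8, -0.4, 0.4]
opening: 0.0002
```

send_rows --motion '[[[-0.002, 0, 0], 0], [[-0.004, 0, 0], 0], [[-0.006, 0, 0], 0], [[-0.006, 0, 0], 0]]'

```text
t: 5.15
tool_pos: [0.4896, 0.0089, 0.0491]
orientation: [-3.141, -0.025, 0.0]
force: [-0.1, -0.1, -0.4]
opening: 0.0007
```

Run:
```python
from h import *
s=st();print(s['tool_pos'],s['force'],s['opening'])
shot('wrist','w3');shot('side','s3')
```

```text
[0.4895753  0.00891694 0.04909477] [-0.11323549 -0.08487519 -0.38135875] 0.000691591491291216
```

View pics/w3.png

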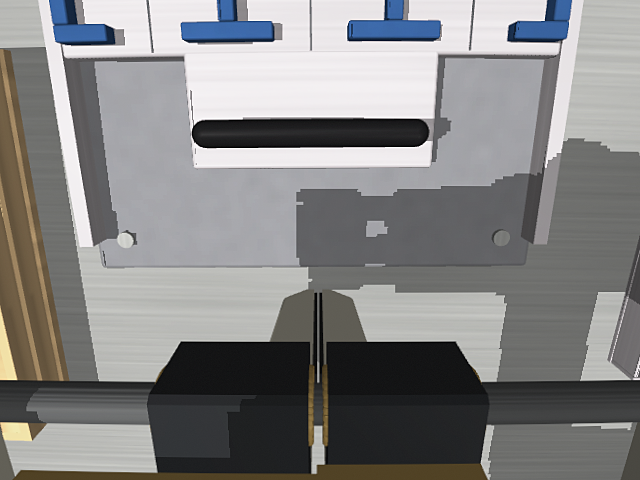

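View pics/s3.png

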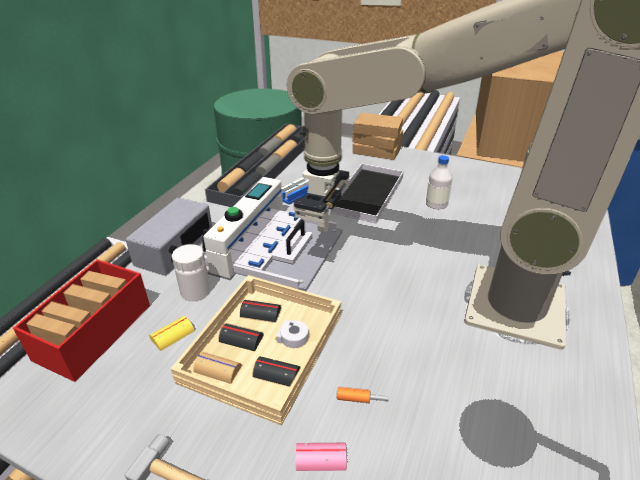

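Run:
```python
from h import *
for n in ['wrist','top']:
    im,cam=shot(n)
    h=hsv(im)
    b=(180,440,110,155) if n=='wrist' else (300,365,205,262)
    rects(im,cam,dark(h),.074,50,b,'handle')
    rects(im,cam,blue(h),.04,30,(0,640,0,60) if n=='wrist' else (280,400,180,240),'stops')
cv2.imwrite('pics/t4.png',cv2.resize(im[130:310,230:430],None,fx=3,fy=3))
```

```text
handle px [310. 133.] xy 563.5 13.1 LxW 100.7 11.6 yaw -89.0
stops px [511.  32.] xy 611.3 -81.8 LxW 7.1 2.2 yaw -1.1
stops px [546.  23.] xy 617.1 -96.2 LxW 25.6 17.0 yaw -88.2
stops px [393.  23.] xy 615.3 -25.5 LxW 43.5 16.6 yaw -88.2
stops px [227.  25.] xy 614.0 53.8 LxW 43.4 16.8 yaw -89.5
stops px [79. 26.] xy 613.1 123.4 LxW 28.4 18.4 yaw 90.0
handle px [317. 255.] xy 470.8 50.6 LxW 54.1 25.4 yaw 44.5
stops px [378. 199.] xy 626.2 -97.2 LxW 28.3 22.9 yaw 1.0
stops px [349. 200.] xy 624.4 -27.3 LxW 40.6 28.1 yaw -88.5
stops px [317. 200.] xy 622.3 53.8 LxW 40.6 28.1 yaw -88.5
```

View pics/t4.png

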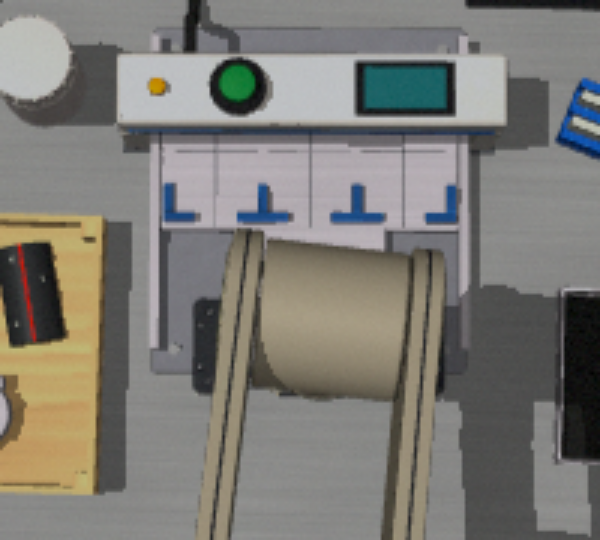

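Run:
```python
import cv2
a=cv2.imread('pics/s2.png')[150:290,200:360];b=cv2.imread('pics/s3.png')[150:290,200:360]
cv2.imwrite('pics/s23.png',cv2.resize(cv2.hconcat([a,b]),None,fx=2.5,fy=2.5,interpolation=cv2.INTER_CUBIC))
```

```text
(no output)
```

View pics/s23.png

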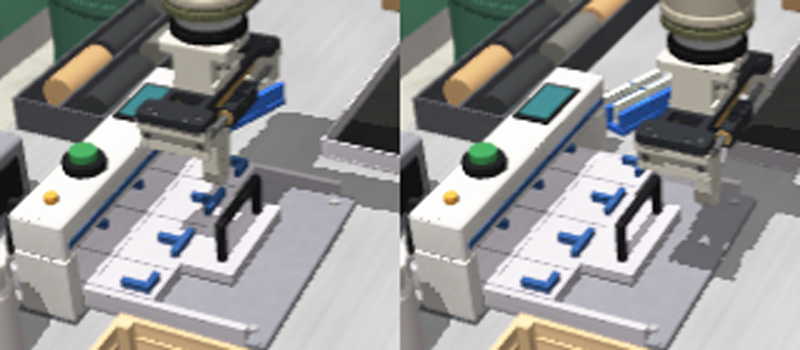

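Run:
```python
from h import *
print(st()['q'].round(3)); print(pose().round(4))
```

```text
[-0.087 -0.066  1.932 -0.     1.275  1.468]
[[ 9.999e-01  1.610e-02  1.000e-04  4.898e-01]
 [ 1.610e-02 -9.999e-01 -0.000e+00  8.900e-03]
 [ 1.000e-04  0.000e+00 -1.000e+00  4.920e-02]
 [ 0.000e+00  0.000e+00  0.000e+00  1.000e+00]]
```

send_rows --motion '[[[-0.01, 0, -0.05], 0], [[-0.01, 0, -0.1], -5], [[0, 0, -0.12], -15], [[0.02, 0, -0.12], -25], [[0.04, 0, -0.12], -35], [[0.06, -0.001, -0.12], -45], [[0.0735, -0.003, -0.12], -55], [[0.0735, -0.003, -0.12], -65], [[0.0735, -0.003, -0.12], -75], [[0.0735, -0.003, -0.12], -85], [[0.0735, -0.003, -0.12], -90], [[0.0735, -0.003, -0.12], -90]]' --jaw 0.05

```text
t: 6.85
tool_pos: [0.5631, 0.0131, 0.169]
orientation: [-2.204, -2.238, 0.0]
force: [0.6, 0.3, 0.7]
opening: 0.0499
```

send_rows --motion '[[[0, 0, 0.03], 0], [[0, 0, 0.06], 0], [[0, 0, 0.08], 0], [[0, 0, 0.1], 0], [[0, 0, 0.114], 0], [[0, 0, 0.114], 0]]'

```text
t: 7.6
tool_pos: [0.5623, 0.0131, 0.054]
orientation: [-2.203, -2.238, 0.002]
force: [0.5, -0.4, 0.5]
opening: 0.0499
```

send_rows --motion '[[[0, 0, 0], 0], [[0, 0, 0], 0], [[0, 0, 0], 0], [[0, 0, 0], 0], [[0, 0, 0], 0]]' --jaw 0.0 --squeeze 20

```text
t: 8.22
tool_pos: [0.5632, 0.0131, 0.0553]
orientation: [2.203, 2.239, 0.0]
force: [-0.2, -0.1, -0.5]
opening: 0.005
```

Run:
```python
from h import *
s=st();print(s['tool_pos'],s['force'],s['opening'])
shot('wrist','w5')
```

```text
[0.56319836 0.01310902 0.05525612] [-0.1926804  -0.1243352  -0.48764341] 0.005018617336339191
```

View pics/w5.png

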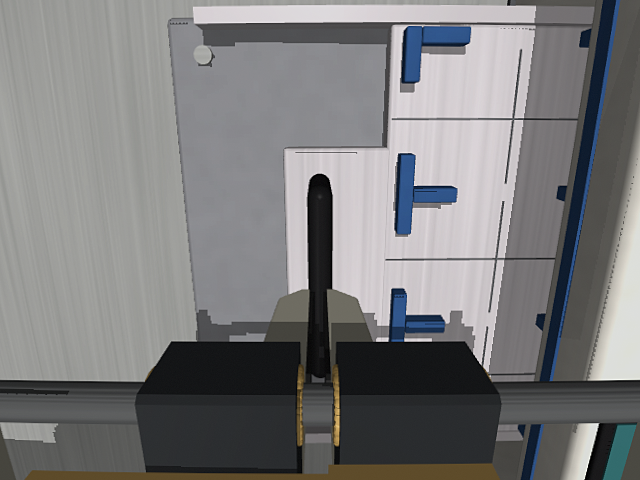

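send_rows --motion '[[[0, 0, 0], 0], [[0, 0, 0], 0], [[0, 0, 0], 0]]'

```text
t: 8.65
tool_pos: [0.5631, 0.0131, 0.0551]
orientation: [-2.203, -2.239, 0.0]
force: [0.4, 0.6, 0.4]
opening: 0.0006
```

Run:
```python
from h import *
s=st();print(s['tool_pos'],s['force'],s['opening'])
im,_=shot('wrist');im2,_=shot('side')
a=cv2.resize(im[150:400,230:410],(400,555));b=cv2.resize(im2[170:270,210:320],(400,364))
b=cv2.copyMakeBorder(b,0,191,0,0,cv2.BORDER_CONSTANT)
cv2.imwrite('pics/w6.png',cv2.hconcat([a,b]))
```

```text
[0.56309967 0.01309236 0.05508395] [0.36615902 0.57005722 0.38824477] 0.0005698103412323618
```

View pics/w6.png

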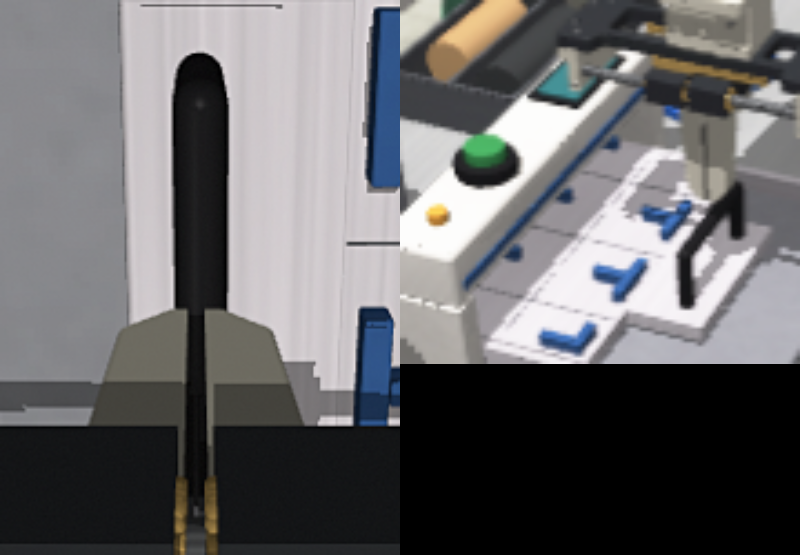

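Run:
```python
from h import *
s=st()
im,cam=shot('side')
p=s['tool_pos']; print(proj(cam,p),proj(cam,[.5631,.0131,.078]),proj(cam,[.563,.0131-.045,.072]),proj(cam,[.563,.0131+.045,.072]))
for q,c in [(p,(0,0,255)),([.5631,.0131,.072],(0,255,0)),([.563,.0131-.045,.072],(255,0,255)),([.563,.0131+.045,.072],(255,0,255)),([.563,.0131+.045,.03],(255,255,0))]:
    u=proj(cam,q)[0]; cv2.circle(im,tuple(int(v*8) for v in u),8,c,-1,cv2.LINE_AA,3)
cv2.imwrite('pics/w7.png',cv2.resize(im[150:280,200:350],None,fx=5,fy=4.5,interpolation=cv2.INTER_NEAREST))
```

```text
[[295.56692786 235.73205217]] [[295.2880411  228.48786245]] [[302.58352463 221.41761809]] [[287.81213322 239.924747  ]]
```

View pics/w7.png

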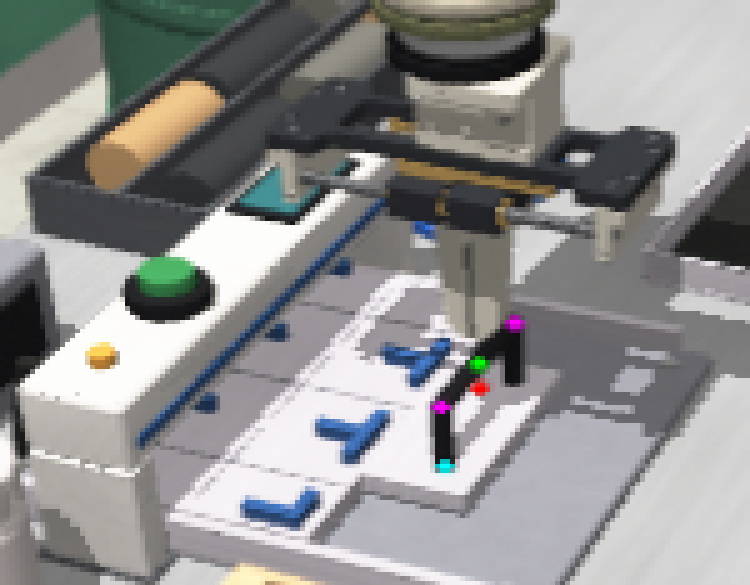

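Run:
```python
from h import *
sc=shot('side')[1]; im,wc=shot('wrist')
print('TCP in wrist',proj(wc,st()['tool_pos']))
T=pose()
for z in (0,-.02,-.04,-.06): print(z,proj(wc,(T@[0,0,z,1])[:3]),proj(sc,(T@[0,0,z,1])[:3]))
def ray(c,u): a=cast(c,u,0.3)[0];b=cast(c,u,0)[0];d=b-a;return a,d/np.linalg.norm(d)
for us in [(295,225),(293.5,225),(296,226)]:
  a,d=ray(sc,us);b,e=ray(wc,(318,291))
  t=np.linalg.lstsq(np.c_[d,-e],b-a,rcond=None)[0]
  print(a+t[0]*d,b+t[1]*e)
cv2.imwrite('pics/w8.png',im)
```

```text
TCP in wrist [[319.43038136 275.10250267]]
0 [[319.43038136 275.10250267]] [[295.56133701 235.72803874]]
-0.02 [[319.59466889 290.0946219 ]] [[295.30507336 229.39287938]]
-0.04 [[319.79329912 308.23340298]] [[295.04482457 222.93641673]]
-0.06 [[320.03819782 330.61666849]] [[294.78053082 216.35583438]]
[0.56059271 0.01902022 0.09319118] [0.56226214 0.02023744 0.09267278]
[0.56337913 0.02194193 0.09431165] [0.56224688 0.02110769 0.09466703]
[0.55940902 0.01591008 0.08846068] [0.56230122 0.01800928 0.08756677]
```

The bar passed beneath the fingers. In the side view the fingertips end above the bar, about 30 mm short of the reported TCP. I'll measure that by touching the bar top, which is at z = 0.078.

send_rows --motion '[[[0, 0, 0.001], 0], [[0, 0, 0.002], 0], [[0, 0, 0.003], 0], [[0, 0, 0.003], 0]]'

```text
t: 9.4
tool_pos: [0.563, 0.0131, 0.052]
orientation: [-2.203, -2.239, 0.0]
force: [0.7, -1.1, -0.9]
opening: 0.0002
```

send_rows --motion '[[[0, 0, 0.001], 0], [[0, 0, 0.002], 0], [[0, 0, 0.003], 0], [[0, 0, 0.003], 0]]'

```text
t: 9.9
tool_pos: [0.563, 0.0131, 0.049]
orientation: [-2.203, -2.239, 0.0]
force: [-0.2, 0.3, 0.1]
opening: 0.0006
```

send_rows --motion '[[[0, 0, 0.001], 0], [[0, 0, 0.002], 0], [[0, 0, 0.003], 0], [[0, 0, 0.003], 0]]'

```text
t: 10.4
tool_pos: [0.563, 0.0131, 0.046]
orientation: [-2.203, -2.239, 0.0]
force: [0.4, -0.1, 0.6]
opening: 0.0005
```

send_rows --motion '[[[0, 0, 0.001], 0], [[0, 0, 0.002], 0], [[0, 0, 0.003], 0], [[0, 0, 0.003], 0]]'

```text
t: 10.9
tool_pos: [0.563, 0.0131, 0.043]
orientation: [-2.203, -2.239, 0.0]
force: [-0.3, 0.2, 0.2]
opening: 0.001
```

send_rows --motion '[[[0, 0, 0.001], 0], [[0, 0, 0.002], 0], [[0, 0, 0.003], 0], [[0, 0, 0.003], 0]]'

```text
t: 11.4
tool_pos: [0.563, 0.0131, 0.04]
orientation: [-2.203, -2.239, 0.0]
force: [-0.6, 0.1, -0.1]
opening: 0.0004
```

Run:
```python
from h import *
im,_=shot('wrist');im2,_=shot('side')
a=cv2.resize(im[150:400,230:410],(400,555));b=cv2.resize(im2[170:270,210:320],(400,364))
b=cv2.copyMakeBorder(b,0,191,0,0,cv2.BORDER_CONSTANT)
cv2.imwrite('pics/w9.png',cv2.hconcat([a,b]))
```

```text
(no output)
```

View pics/w9.png

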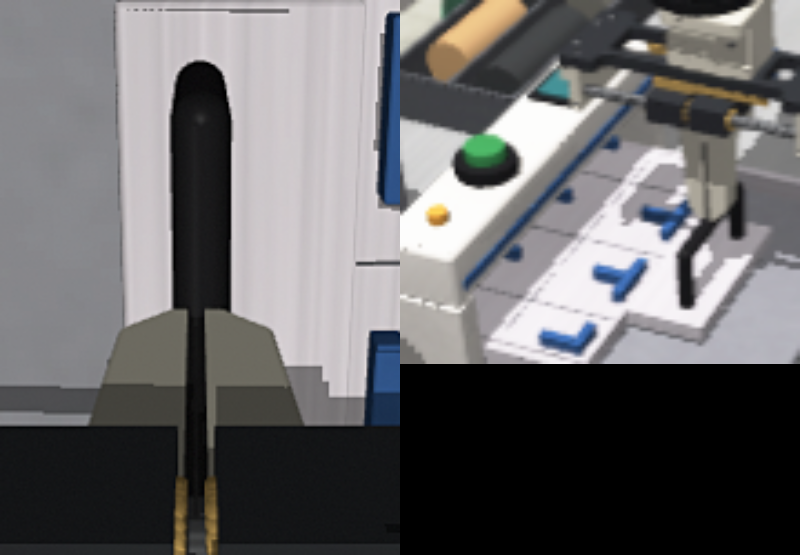

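send_rows --motion '[[[0, 0, 0.001], 0], [[0, 0, 0.002], 0], [[0, 0, 0.003], 0], [[0, 0, 0.003], 0]]'

```text
t: 12.0
tool_pos: [0.5642, 0.0131, 0.0386]
orientation: [2.202, 2.238, 0.002]
force: [-2.1, -0.3, 8.9]
opening: 0.0004
```

send_rows --motion '[[[0, 0, 0.001], 0], [[0, 0, 0.002], 0], [[0, 0, 0.003], 0], [[0, 0, 0.003], 0]]'

```text
t: 12.5
tool_pos: [0.5669, 0.0131, 0.0384]
orientation: [2.2, 2.235, 0.008]
force: [-2.5, 1.0, 19.7]
opening: 0.0005
```

send_rows --motion '[[[0, 0, 0.001], 0], [[0, 0, 0.002], 0], [[0, 0, 0.003], 0], [[0, 0, 0.003], 0]]'

```text
t: 13.0
tool_pos: [0.5696, 0.0132, 0.0383]
orientation: [2.197, 2.233, 0.014]
force: [-1.7, 2.3, 32.2]
opening: 0.0002
```

Contact came at TCP z ≈ 0.0388, so the real fingertips are about 39 mm short of the TCP. From here I use tip z = TCP z + 0.039. Next I lift, open and regrip the bar lower.

send_rows --motion '[[[0, 0, -0.01], 0], [[0, 0, -0.03], 0], [[0, 0, -0.03], 0], [[0, 0, -0.03], 0], [[0, 0, -0.03], 0]]' --jaw 0.05

```text
t: 13.62
tool_pos: [0.5624, 0.0131, 0.0601]
orientation: [-2.203, -2.238, 0.002]
force: [0.2, 0.3, -0.3]
opening: 0.0461
```

send_rows --motion '[[[0, 0, 0.01], 0], [[0, 0, 0.02], 0], [[0, 0, 0.03], 0], [[0, 0, 0.04], 0], [[0, 0, 0.046], 0], [[0, 0, 0.046], 0]]'

```text
t: 14.38
tool_pos: [0.5626, 0.0131, 0.0144]
orientation: [-2.203, -2.239, 0.001]
force: [-0.6, 0.1, -0.4]
opening: 0.0502
```

send_rows --motion '[[[0, 0, 0], 0], [[0, 0, 0], 0], [[0, 0, 0], 0], [[0, 0, 0], 0], [[0, 0, 0], 0], [[0, 0, 0], 0]]' --jaw 0.0 --squeeze 20

```text
t: 15.12
tool_pos: [0.5637, 0.0131, 0.0155]
orientation: [2.203, 2.239, 0.001]
force: [2.9, -0.8, 1.3]
opening: 0.0112
```

The bar is gripped at an opening of about 11-12 mm. Now I pull towards the robot.

send_rows --motion '[[[0, -0.006, 0], 0], [[0, -0.014, 0], 0], [[0, -0.024, 0], 0], [[0, -0.034, 0], 0], [[0, -0.044, 0], 0], [[0, -0.054, 0], 0], [[0, -0.064, 0], 0], [[0, -0.072, 0], 0], [[0, -0.078, 0], 0], [[0, -0.081, 0], 0], [[0, -0.083, 0], 0], [[0, -0.083, 0], 0]]'

```text
t: 16.62
tool_pos: [0.4802, 0.0112, 0.0155]
orientation: [2.203, 2.238, 0.0]
force: [4.0, -4.4, 5.0]
opening: 0.0112
```

send_rows --motion '[[[0, -0.002, 0], 0], [[0, -0.004, 0], 0], [[0, -0.006, 0], 0], [[0, -0.006, 0], 0]]'

```text
t: 17.12
tool_pos: [0.4806, 0.0113, 0.0158]
orientation: [2.197, 2.231, 0.015]
force: [38.0, -3.2, -26.6]
opening: 0.0113
```

The stop is reached, with 38 N of reaction. I relax the pull, open the jaws and rise.

send_rows --motion '[[[0, 0.003, 0], 0], [[0, 0.006, 0], 0], [[0, 0.006, 0], 0]]'

```text
t: 17.5
tool_pos: [0.4802, 0.0113, 0.0155]
orientation: [2.203, 2.239, -0.0]
force: [2.1, -4.6, 5.5]
opening: 0.0111
```

send_rows --motion '[[[0, 0, 0], 0], [[0, 0, 0], 0], [[0, 0, 0], 0], [[0, 0, 0], 0]]' --jaw 0.06

```text
t: 18.0
tool_pos: [0.4796, 0.0119, 0.0148]
orientation: [-2.203, -2.239, 0.001]
force: [-0.3, 0.6, 0.8]
opening: 0.0465
```

send_rows --motion '[[[0, 0, -0.04], 0], [[0, 0, -0.09], 0], [[0, 0.02, -0.14], 10], [[0, 0.03, -0.18], 20], [[0, 0.04, -0.22], 30], [[0, 0.05, -0.25], 40], [[0, 0.05, -0.28], 50], [[0, 0.05, -0.28], 60], [[0, 0.05, -0.28], 70], [[0, 0.05, -0.28], 80], [[0, 0.05, -0.28], 90], [[0, 0.05, -0.28], 90]]' --jaw 0.093

```text
t: 19.5
tool_pos: [0.53, 0.0126, 0.2949]
orientation: [-3.141, -0.027, 0.001]
force: [-0.2, 0.2, -0.7]
opening: 0.0931
```

Run:
```python
from h import *
print(pose().round(4))
im,cam=shot('wrist','w10')
h=hsv(im)
rects(im,cam,blue(h),.04,30,(0,640,0,250),'stops')
rects(im,cam,red(h),.03,30,(0,300,0,330),'red')
rects(im,cam,dark(h),.074,100,(200,420,0,280),'handle')
```

```text
[[ 9.999e-01  1.720e-02 -5.000e-04  5.300e-01]
 [ 1.720e-02 -9.999e-01  1.000e-04  1.260e-02]
 [-5.000e-04 -1.000e-04 -1.000e+00  2.949e-01]
 [ 0.000e+00  0.000e+00  0.000e+00  1.000e+00]]
stops px [416. 194.] xy 529.2 -98.9 LxW 25.0 5.7 yaw -88.9
stops px [216. 188.] xy 536.2 123.1 LxW 29.3 25.8 yaw 0.9
stops px [425. 180.] xy 545.2 -107.3 LxW 21.3 6.9 yaw 1.2
stops px [353. 189.] xy 539.7 -28.1 LxW 41.9 29.2 yaw -89.0
stops px [283. 190.] xy 537.8 52.1 LxW 41.9 30.4 yaw -89.1
stops px [280.  93.] xy 629.4 54.6 LxW 42.1 29.3 yaw -89.2
stops px [209.  95.] xy 627.9 125.2 LxW 30.4 25.4 yaw 0.7
stops px [425.  94.] xy 632.6 -96.3 LxW 30.3 25.9 yaw 1.3
stops px [355.  92.] xy 631.2 -25.4 LxW 42.2 30.3 yaw -88.9
stops px [317.  46.] xy 681.3 15.5 LxW 338.6 2.1 yaw -88.7
stops px [568.  42.] xy 688.6 -248.3 LxW 117.0 61.6 yaw 69.4
red px [ 11. 265.] xy 430.7 389.9 LxW 83.2 4.0 yaw 5.8
red px [109. 177.] xy 540.8 252.0 LxW 83.0 3.5 yaw 11.3
red px [ 36. 176.] xy 542.0 337.8 LxW 82.2 3.9 yaw 4.6
handle px [318. 242.] xy 485.9 11.1 LxW 99.8 22.5 yaw -89.0
handle px [310.  48.] xy 674.7 22.5 LxW 209.1 1.5 yaw -88.7
handle px [383.  21.] xy 704.5 -51.9 LxW 57.8 24.0 yaw 89.7
handle px [244.  13.] xy 702.0 84.1 LxW 51.3 25.6 yaw -89.4
```

View pics/w10.png

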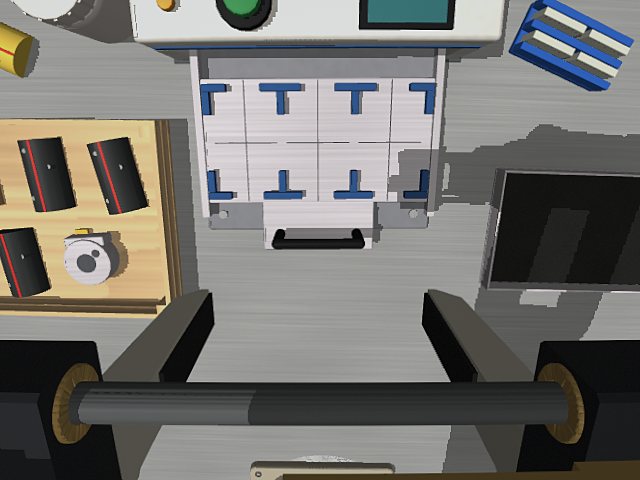

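The shuttle is out: all stops are visible, the bay_2 centre is about (0.5845, 0.0133) and the yaw about 1.3°. I choose the first core at (109,177), dark with a red line and inside the crate, and hover over it for a close look.

send_rows --motion '[[[0.002, -0.04, 0.01], 0], [[0.005, -0.09, 0.03], -5], [[0.01, -0.14, 0.05], -10.3], [[0.0149, -0.19, 0.08], -10.3], [[0.0149, -0.225, 0.11], -10.3], [[0.0149, -0.239, 0.13], -10.3], [[0.0149, -0.239, 0.145], -10.3], [[0.0149, -0.239, 0.145], -10.3]]' --jaw 0.06

```text
t: 20.55
tool_pos: [0.5408, 0.2503, 0.1491]
orientation: [3.126, 0.307, -0.003]
force: [-0.3, -0.2, 1.2]
opening: 0.0601
```

```bash
cat > look.py <<'E'
import sys
from h import *
# look.py name z yawtool : red line & dark body near tool axis
im,cam=shot('wrist',sys.argv[1]); z=float(sys.argv[2]); h=hsv(im)
T=pose(); print('tool',T[:3,3].round(4),'yaw',np.degrees(np.arctan2(T[1,0],T[0,0])).round(2),'open',st()['opening'])
rr=rects(im,cam,red(h),z,40,(0,640,0,400),'red')
for cx,cy,a,b,th in rr:
    print('   shift tool xyz to put TCP at (line, tip at crown-24+1.5):',totool([cx,cy,z-.024+.0015-.039],T))
E
python3 look.py w11 0.03
```

```text
tool [0.5415 0.2504 0.1503] yaw 11.18 open 0.059990770040245084
red px [135. 303.] xy 437.1 390.9 LxW 71.0 3.9 yaw 5.6
red px [315. 218.] xy 541.2 252.2 LxW 83.2 3.4 yaw 11.0
red px [210. 197.] xy 541.8 338.0 LxW 83.3 3.7 yaw 4.6
red px [209.  10.] xy 677.4 355.3 LxW 24.3 2.5 yaw 66.6
   shift tool xyz to put TCP at (line, tip at crown-24+1.5): [-0.0751 -0.1581  0.1818]
   shift tool xyz to put TCP at (line, tip at crown-24+1.5): [ 1.000e-04 -1.900e-03  1.818e-01]
   shift tool xyz to put TCP at (line, tip at crown-24+1.5): [ 0.0174 -0.086   0.1818]
   shift tool xyz to put TCP at (line, tip at crown-24+1.5): [ 0.1538 -0.0766  0.1818]
```

View pics/w11.png

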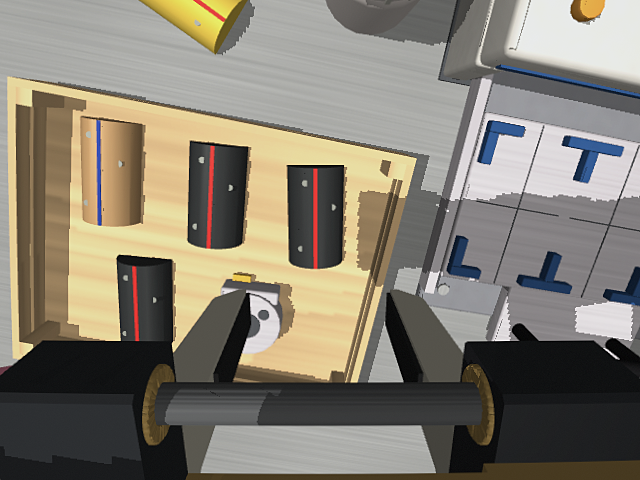

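The close crop confirms a dark grey core with a red line, body at columns 287-344, line at column 315, row 218. The sandstone (blue line) and the tape case are clear of it. I descend.

send_rows --motion '[[[0, -0.002, 0.03], 0], [[0, -0.002, 0.07], 0], [[0, -0.002, 0.11], 0], [[0, -0.002, 0.14], 0], [[0, -0.002, 0.16], 0], [[0, -0.002, 0.17], 0], [[0, -0.002, 0.177], 0], [[0, -0.002, 0.181], 0], [[0, -0.002, 0.181], 0]]'

```text
t: 21.72
tool_pos: [0.5411, 0.2539, -0.0305]
orientation: [-3.126, -0.307, -0.001]
force: [-0.2, -0.3, -0.2]
opening: 0.0598
```

send_rows --motion '[[[0, 0, 0], 0], [[0, 0, 0], 0], [[0, 0, 0], 0], [[0, 0, 0], 0], [[0, 0, 0], 0]]' --jaw 0.03 --squeeze 40

```text
t: 22.35
tool_pos: [0.5413, 0.2538, -0.0303]
orientation: [-3.126, -0.307, -0.001]
force: [-1.0, -1.2, 6.3]
opening: 0.0475
```

send_rows --motion '[[[0, 0, -0.01], 0], [[0, 0, -0.025], 0], [[0, 0, -0.045], 0], [[0, 0, -0.065], 0], [[0, 0, -0.075], 0], [[0, 0, -0.075], 0]]'

```text
t: 23.1
tool_pos: [0.5418, 0.2541, 0.0456]
orientation: [-3.126, -0.307, -0.004]
force: [-0.2, 0.0, -2.4]
opening: 0.0478
```

Run:
```python
from h import *
T=pose();print(T.round(4),st()['opening'],st()['force'])
print('bay3',totool([.5863,-.0667,.04],T),'bay2',totool([.5845,.0133,.04],T),'bay1',totool([.5827,.0933,.04],T))
im,cam=shot('wrist','w12'); rects(im,cam,red(hsv(im)),T[2,3]+.039-.0015+.024,40,(220,420,100,400),'red')
```

```text
[[ 9.809e-01  1.946e-01  2.300e-03  5.418e-01]
 [ 1.946e-01 -9.809e-01  8.000e-04  2.541e-01]
 [ 2.500e-03 -4.000e-04 -1.000e+00  4.560e-02]
 [ 0.000e+00  0.000e+00  0.000e+00  1.000e+00]] 0.04777500071520356 [-0.18079857  0.04476354 -2.37161441]
bay3 [-0.0188  0.3233  0.0055] bay2 [-0.005   0.2445  0.0055] bay1 [0.0088 0.1657 0.0056]
red px [318. 306.] xy 550.6 255.6 LxW 64.5 3.0 yaw 11.0
```

View pics/w12.png

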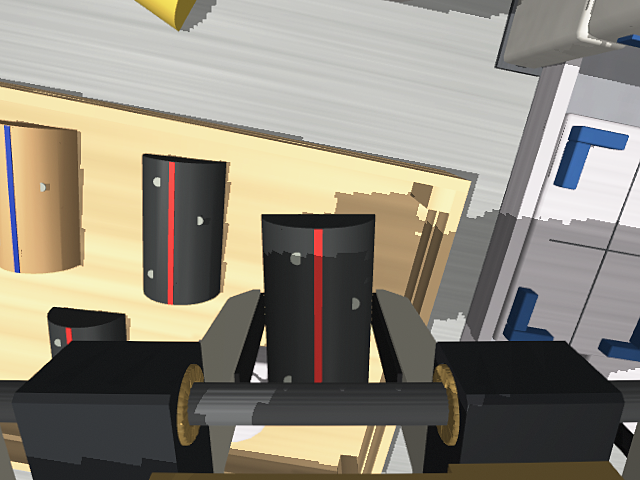

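The core is held level, with its line centred at column 318 and 0.8 mm off lengthwise. I carry it to bay_3.

send_rows --motion '[[[-0.002, 0.03, 0], 2], [[-0.005, 0.07, 0], 5], [[-0.008, 0.115, 0], 9.9], [[-0.01, 0.16, 0], 9.9], [[-0.012, 0.2, 0], 9.9], [[-0.014, 0.24, 0], 9.9], [[-0.016, 0.275, 0], 9.9], [[-0.018, 0.3, 0], 9.9], [[-0.0188, 0.316, 0], 9.9], [[-0.0188, 0.3233, 0], 9.9], [[-0.0188, 0.3233, 0], 9.9], [[-0.0188, 0.3233, 0], 9.9]]'

```text
t: 24.65
tool_pos: [0.5852, -0.0661, 0.044]
orientation: [-3.141, -0.038, 0.0]
force: [-0.5, 0.6, -1.9]
opening: 0.0476
```

```bash
cat > bay.py <<'E'
import sys
from h import *
im,cam=shot('wrist',sys.argv[1]); h=hsv(im); T=pose()
print('tool',T[:3,3].round(4),'yaw',np.degrees(np.arctan2(T[1,0],T[0,0])).round(2),st()['opening'],st()['force'].round(1))
rects(im,cam,blue(h),.04,60,(0,640,0,400),'stops')
rects(im,cam,red(h),float(sys.argv[2]) if len(sys.argv)>2 else T[2,3]+.039-.0015+.024,40,(0,640,0,400),'red')
E
python3 bay.py w13
```

```text
tool [ 0.5852 -0.0662  0.0441] yaw 1.38 0.047295267568147455 [ 1.5 -0.4 -2.2]
stops px [375. 362.] xy 529.9 -101.3 LxW 7.4 7.3 yaw 1.2
stops px [261. 362.] xy 528.3 -34.2 LxW 7.7 7.4 yaw -88.5
stops px [  9. 359.] xy 525.2 115.7 LxW 12.6 6.8 yaw -87.8
stops px [111. 331.] xy 546.9 50.4 LxW 13.5 10.5 yaw 1.8
stops px [394. 191.] xy 629.1 -104.7 LxW 22.8 8.5 yaw 1.2
stops px [379. 161.] xy 645.0 -95.9 LxW 25.4 7.5 yaw -88.6
stops px [240. 173.] xy 631.7 -25.8 LxW 43.3 30.7 yaw -88.8
stops px [ 87. 177.] xy 629.8 53.6 LxW 43.4 31.5 yaw -87.8
stops px [256.  90.] xy 677.8 -33.7 LxW 249.5 2.3 yaw -88.8
stops px [606.  58.] xy 696.7 -210.1 LxW 51.1 48.7 yaw 69.4
red px [318. 306.] xy 594.4 -66.3 LxW 64.6 3.0 yaw 1.2
```

View pics/w13.png

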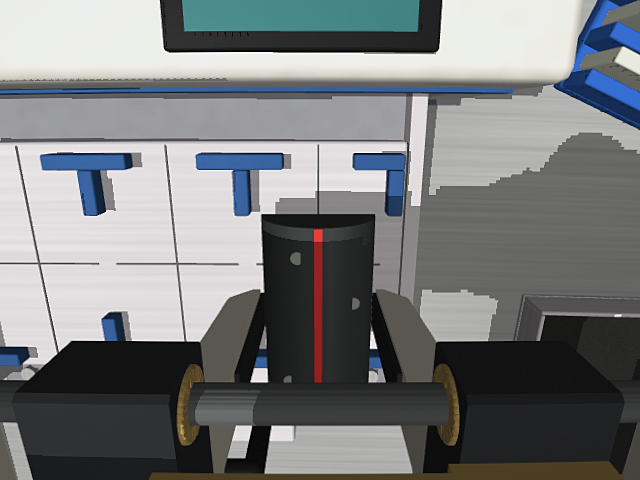

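The position over bay_3 is right, with the line at y = -66.5 mm. I nudge +1.5 mm in x and lower.

send_rows --motion '[[[0.0015, 0.0, 0.01], 0], [[0.0015, 0.0, 0.022], 0], [[0.0015, 0.0, 0.032], 0], [[0.0015, 0.0, 0.04], 0], [[0.0015, 0.0, 0.045], 0], [[0.0015, 0.0, 0.048], 0], [[0.0015, 0.0, 0.049], 0], [[0.0015, 0.0, 0.05], 0], [[0.0015, 0.0, 0.05], 0]]'

```text
t: 25.82
tool_pos: [0.5869, -0.067, -0.0057]
orientation: [3.141, 0.036, 0.001]
force: [0.1, -0.5, -2.3]
opening: 0.0475
```

send_rows --motion '[[[0, 0, 0.001], 0], [[0, 0, 0.002], 0], [[0, 0, 0.002], 0]]'

```text
t: 26.2
tool_pos: [0.588, -0.0671, -0.0063]
orientation: [3.141, 0.036, 0.003]
force: [-1.3, 1.0, 6.4]
opening: 0.0479
```

send_rows --motion '[[[-0.0005, 0, -0.001], 0], [[-0.0005, 0, -0.001], 0], [[-0.0005, 0, -0.001], 0]]'

```text
t: 26.58
tool_pos: [0.5868, -0.0671, -0.0063]
orientation: [3.141, 0.036, 0.001]
force: [-0.7, -0.1, 5.1]
opening: 0.0474
```

send_rows --motion '[[[0, 0, 0], 0], [[0, 0, 0], 0], [[0, 0, 0], 0], [[0, 0, 0], 0]]' --jaw 0.059

```text
t: 27.08
tool_pos: [0.5861, -0.067, -0.0071]
orientation: [-3.141, -0.036, 0.001]
force: [0.3, 0.5, -0.5]
opening: 0.0591
```

send_rows --motion '[[[0, 0, -0.01], 0], [[0, 0, -0.03], 0], [[0, 0, -0.06], 0], [[0, 0, -0.1], 0], [[0, 0, -0.15], 0], [[0, 0, -0.17], 0], [[0, 0, -0.17], 0]]'

```text
t: 27.95
tool_pos: [0.5878, -0.0673, 0.1658]
orientation: [3.14, 0.036, 0.007]
force: [-0.2, -1.2, -0.8]
opening: 0.0591
```

```bash
python3 bay.py w14 0.054
```

```text
tool [ 0.5864 -0.0671  0.1633] yaw 1.32 0.059011368500865316 [-0.  -0.7 -0.4]
stops px [356. 276.] xy 542.7 -98.7 LxW 30.2 24.5 yaw 1.2
stops px [270. 278.] xy 541.1 -27.9 LxW 42.7 30.2 yaw -88.7
stops px [178. 278.] xy 539.2 51.9 LxW 43.0 30.3 yaw -88.6
stops px [ 93. 276.] xy 537.6 122.6 LxW 30.5 25.3 yaw 1.5
stops px [ 70. 169.] xy 624.6 133.2 LxW 22.6 7.6 yaw 1.8
stops px [360. 159.] xy 633.8 -96.6 LxW 30.0 24.6 yaw 1.4
stops px [166. 157.] xy 630.7 53.9 LxW 43.0 30.1 yaw -89.0
stops px [ 77. 149.] xy 641.1 124.8 LxW 25.5 7.0 yaw -89.2
stops px [266. 156.] xy 632.6 -25.9 LxW 42.8 30.7 yaw -88.8
stops px [212. 107.] xy 674.9 17.4 LxW 330.0 1.6 yaw -88.8
stops px [552.  91.] xy 690.8 -249.1 LxW 115.7 58.1 yaw 69.2
red px [317. 224.] xy 586.1 -67.3 LxW 83.6 3.2 yaw 1.4
```

View pics/w14.png

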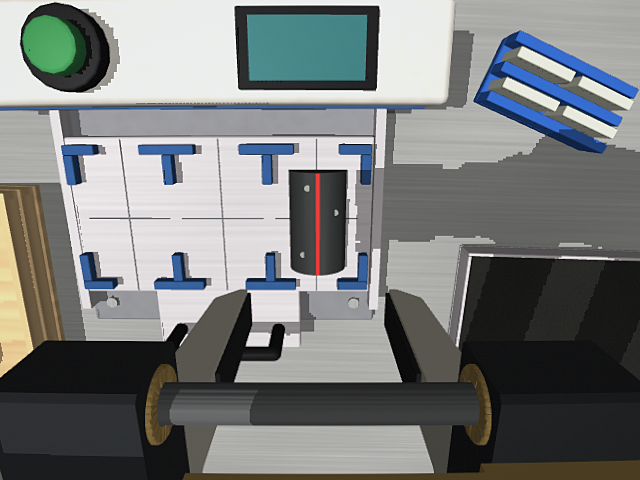

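Core one sits centred in bay_3: its line is at (317,224) and it measures (586.1,-67.3) against a centre of about (586.4,-66.8), yaw 1.4°. Next is the core at (542,338).

Run:
```python
from h import *
print(totool([.5418,.338,.15]),totool([.431,.390,.15]))
```

```text
[-0.0353 -0.406   0.0132] [-0.1449 -0.4605  0.0131]
```

send_rows --motion '[[[-0.003, -0.04, 0], 0], [[-0.007, -0.09, 0], 0], [[-0.011, -0.14, 0], 0], [[-0.016, -0.19, 0.005], 0], [[-0.02, -0.24, 0.01], 0], [[-0.025, -0.29, 0.013], -1], [[-0.03, -0.335, 0.013], -2], [[-0.0353, -0.37, 0.013], -3.3], [[-0.0353, -0.395, 0.013], -3.3], [[-0.0353, -0.406, 0.013], -3.3], [[-0.0353, -0.406, 0.013], -3.3]]' --jaw 0.064

```text
t: 29.38
tool_pos: [0.5416, 0.3378, 0.1493]
orientation: [3.138, 0.127, -0.002]
force: [-0.4, -0.5, 0.3]
opening: 0.0639
```

```bash
python3 look.py w15 0.03
```

```text
tool [0.5419 0.3372 0.1497] yaw 4.59 open 0.06392078571009913
red px [248. 336.] xy 430.4 390.3 LxW 84.0 3.8 yaw 5.8
red px [317. 218.] xy 542.4 337.9 LxW 83.3 3.4 yaw 4.5
red px [281.  22.] xy 685.4 375.1 LxW 64.1 2.7 yaw 66.3
   shift tool xyz to put TCP at (line, tip at crown-24+1.5): [-0.1067 -0.062   0.1812]
   shift tool xyz to put TCP at (line, tip at crown-24+1.5): [ 0.0007 -0.0008  0.1812]
   shift tool xyz to put TCP at (line, tip at crown-24+1.5): [ 0.1462 -0.0264  0.1811]
```

View pics/w15.png

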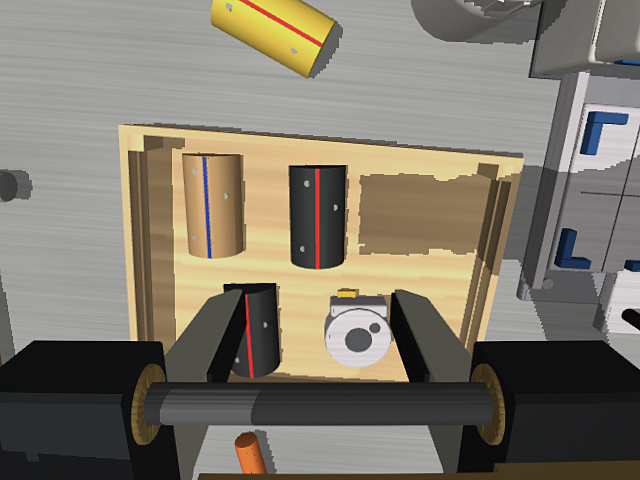

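The view shows a dark core with a red line at (317,218) directly under the tool. The sandstone is to its left at (213,205), and core three is at (248,336). I descend and grip.

send_rows --motion '[[[0.0007, -0.001, 0.03], 0], [[0.0007, -0.001, 0.07], 0], [[0.0007, -0.001, 0.11], 0], [[0.0007, -0.001, 0.14], 0], [[0.0007, -0.001, 0.16], 0], [[0.0007, -0.001, 0.17], 0], [[0.0007, -0.001, 0.177], 0], [[0.0007, -0.001, 0.181], 0], [[0.0007, -0.001, 0.181], 0]]'

```text
t: 30.55
tool_pos: [0.5426, 0.3393, -0.0304]
orientation: [-3.139, -0.127, -0.001]
force: [0.2, 0.0, -0.4]
opening: 0.0635
```

send_rows --motion '[[[0, 0, 0], 0], [[0, 0, 0], 0], [[0, 0, 0], 0], [[0, 0, 0], 0], [[0, 0, 0], 0]]' --jaw 0.03 --squeeze 40

```text
t: 31.18
tool_pos: [0.5426, 0.3392, -0.0304]
orientation: [-3.139, -0.127, -0.001]
force: [-1.3, -1.7, 6.1]
opening: 0.0474
```

send_rows --motion '[[[0, 0, -0.01], 0], [[0, 0, -0.025], 0], [[0, 0, -0.045], 0], [[0, 0, -0.065], 0], [[0, 0, -0.075], 0], [[0, 0, -0.075], 0]]'

```text
t: 31.92
tool_pos: [0.5432, 0.3396, 0.0458]
orientation: [-3.138, -0.127, -0.004]
force: [0.3, -0.9, -3.1]
opening: 0.0475
```

Run:
```python
from h import *
T=pose();print(T.round(4),st()['opening'],st()['force'])
print('bay2',totool([.5845,.0133,.04],T),'bay1',totool([.5827,.0933,.04],T))
im,cam=shot('wrist','w16'); rects(im,cam,red(hsv(im)),T[2,3]+.0375+.024,40,(220,420,100,400),'red')
```

```text
[[ 0.9967  0.0806  0.0023  0.5432]
 [ 0.0806 -0.9967  0.0012  0.3396]
 [ 0.0024 -0.001  -1.      0.0458]
 [ 0.      0.      0.      1.    ]] 0.04745372940360783 [ 0.31959786 -0.88496534 -3.09070297]
bay2 [0.0149 0.3286 0.0055] bay1 [0.0195 0.2487 0.0056]
red px [318. 306.] xy 552.2 339.9 LxW 64.5 3.1 yaw 4.4
```

send_rows --motion '[[[0.002, 0.03, 0], 0], [[0.004, 0.07, 0], 1], [[0.006, 0.115, 0], 2], [[0.008, 0.16, 0], 3.3], [[0.01, 0.205, 0], 3.3], [[0.012, 0.25, 0], 3.3], [[0.014, 0.285, 0], 3.3], [[0.0156, 0.31, 0], 3.3], [[0.0156, 0.324, 0], 3.3], [[0.0156, 0.3286, 0], 3.3], [[0.0156, 0.3286, 0], 3.3]]'

```text
t: 33.35
tool_pos: [0.584, 0.0133, 0.0438]
orientation: [-3.141, -0.036, 0.001]
force: [-0.4, 0.8, -1.9]
opening: 0.0475
```

```bash
python3 bay.py w17
```

```text
tool [0.5841 0.0137 0.0439] yaw 1.36 0.04740096343241818 [-0.4  0.2 -2.7]
stops px [375. 362.] xy 528.8 -21.8 LxW 7.4 7.2 yaw 1.1
stops px [261. 361.] xy 527.6 45.2 LxW 7.7 6.7 yaw -88.5
stops px [525. 330.] xy 551.2 -106.6 LxW 13.5 7.4 yaw 0.8
stops px [110. 331.] xy 545.9 130.4 LxW 13.5 10.5 yaw 1.8
stops px [538. 177.] xy 633.9 -94.1 LxW 31.4 28.9 yaw 1.2
stops px [395. 173.] xy 632.4 -25.2 LxW 43.2 30.7 yaw -88.6
stops px [239. 172.] xy 630.5 54.1 LxW 43.4 30.7 yaw -88.8
stops px [ 94. 177.] xy 629.1 124.9 LxW 31.0 25.6 yaw 0.9
stops px [320.  92.] xy 676.6 14.1 LxW 312.6 2.3 yaw -88.7
red px [318. 306.] xy 593.2 13.1 LxW 64.5 3.0 yaw 1.2
red px [476. 271.] xy 609.1 -45.7 LxW 56.2 2.6 yaw 1.3
```

View pics/w17.png

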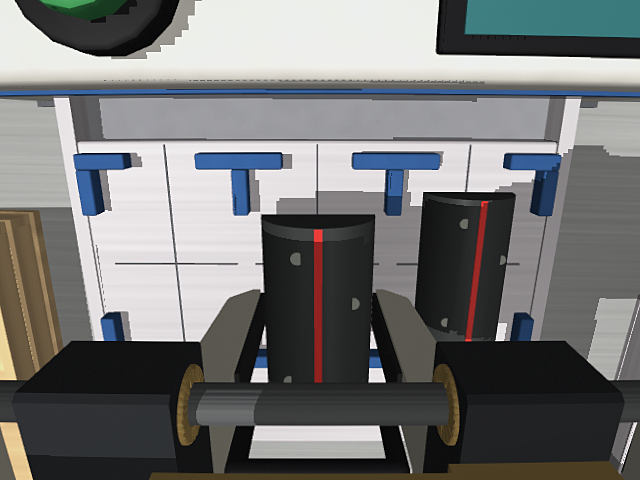

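send_rows --motion '[[[0.001, -0.0005, 0.01], 0], [[0.001, -0.0005, 0.022], 0], [[0.001, -0.0005, 0.032], 0], [[0.001, -0.0005, 0.04], 0], [[0.001, -0.0005, 0.045], 0], [[0.001, -0.0005, 0.048], 0], [[0.001, -0.0005, 0.049], 0], [[0.001, -0.0005, 0.05], 0], [[0.001, -0.0005, 0.0505], 0], [[0.001, -0.0005, 0.0505], 0]]'

```text
t: 34.65
tool_pos: [0.5854, 0.0134, -0.0062]
orientation: [-3.141, -0.036, -0.0]
force: [-0.2, -1.0, -2.2]
opening: 0.0474
```

send_rows --motion '[[[0, 0, 0.0005], 0], [[0, 0, 0.001], 0], [[0, 0, 0.001], 0]]'

```text
t: 35.02
tool_pos: [0.586, 0.0134, -0.0064]
orientation: [3.141, 0.036, 0.002]
force: [-2.6, 0.6, 5.6]
opening: 0.0475
```

send_rows --motion '[[[0, 0, -0.0005], 0], [[0, 0, -0.0005], 0]]'

```text
t: 35.28
tool_pos: [0.5859, 0.0134, -0.0064]
orientation: [3.141, 0.036, 0.002]
force: [-0.7, 0.1, 3.5]
opening: 0.0473
```

send_rows --motion '[[[0, 0, 0], 0], [[0, 0, 0], 0], [[0, 0, 0], 0], [[0, 0, 0], 0]]' --jaw 0.059

```text
t: 35.78
tool_pos: [0.5851, 0.0134, -0.007]
orientation: [-3.141, -0.036, 0.0]
force: [-0.7, 0.1, 1.3]
opening: 0.0588
```

send_rows --motion '[[[0, 0, -0.01], 0], [[0, 0, -0.03], 0], [[0, 0, -0.06], 0], [[0, 0, -0.1], 0], [[0, 0, -0.15], 0], [[0, 0, -0.17], 0], [[0, 0, -0.17], 0]]'

```text
t: 36.65
tool_pos: [0.5868, 0.0133, 0.1658]
orientation: [3.141, 0.036, 0.007]
force: [-0.5, 1.0, -1.7]
opening: 0.0593
```

```bash
python3 bay.py w18 0.054
python3 - <<'E'
from h import *
print(totool([.4307,.390,.15]))
E
```

```text
tool [0.5854 0.0133 0.1633] yaw 1.32 0.059178367893302095 [-1.6 -0.3 -0.3]
stops px [448. 276.] xy 542.9 -97.1 LxW 31.3 26.6 yaw 1.0
stops px [363. 278.] xy 541.7 -27.4 LxW 43.0 30.7 yaw 89.9
stops px [271. 278.] xy 539.9 51.6 LxW 42.6 30.7 yaw -90.0
stops px [184. 276.] xy 538.1 123.0 LxW 31.2 25.1 yaw 1.9
stops px [460. 160.] xy 634.4 -95.4 LxW 30.9 26.6 yaw 1.6
stops px [367. 157.] xy 632.7 -25.2 LxW 42.8 30.8 yaw -88.6
stops px [267. 157.] xy 631.3 53.9 LxW 42.8 30.0 yaw -88.8
stops px [174. 160.] xy 629.4 125.0 LxW 31.2 25.0 yaw 0.3
stops px [317. 109.] xy 674.9 15.3 LxW 356.7 1.5 yaw -88.8
stops px [609. 114.] xy 677.2 -215.6 LxW 61.6 14.8 yaw 69.0
stops px [613.  64.] xy 715.1 -212.1 LxW 46.8 39.4 yaw 85.7
red px [419. 224.] xy 586.6 -67.4 LxW 83.0 3.4 yaw 1.3
red px [318. 224.] xy 585.2 13.0 LxW 83.5 2.5 yaw 1.3
[-0.146  -0.3801  0.0132]
```

View pics/w18.png

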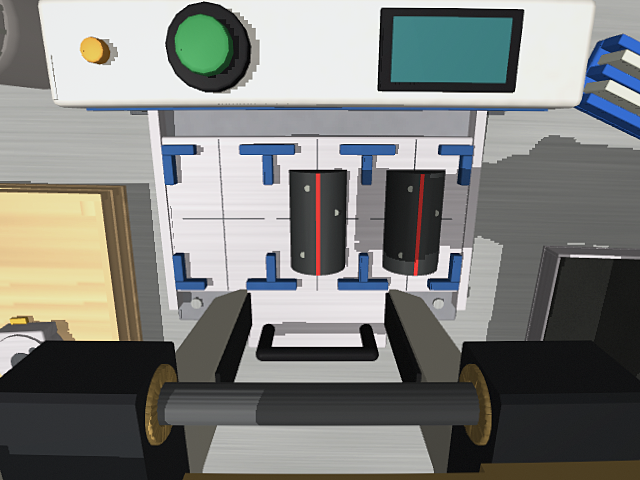

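Two cores are centred, at lines (318,224) and (419,224). Next is the third.

send_rows --motion '[[[-0.012, -0.035, 0], 0], [[-0.03, -0.08, 0], 0], [[-0.05, -0.13, 0], -1], [[-0.07, -0.18, 0.005], -2], [[-0.09, -0.23, 0.01], -3], [[-0.11, -0.28, 0.013], -4], [[-0.13, -0.33, 0.013], -4.5], [[-0.141, -0.365, 0.013], -4.5], [[-0.146, -0.38, 0.013], -4.5], [[-0.146, -0.38, 0.013], -4.5]]' --jaw 0.064

```text
t: 37.95
tool_pos: [0.4295, 0.3895, 0.1483]
orientation: [3.135, 0.162, -0.004]
force: [0.6, -0.4, -0.1]
opening: 0.0638
```

```bash
python3 look.py w19 0.03
```

```text
tool [0.4302 0.3888 0.1487] yaw 5.84 open 0.06408805447591528
red px [147. 330.] xy 315.1 528.4 LxW 22.0 3.0 yaw 23.8
red px [316. 217.] xy 430.8 390.0 LxW 83.8 2.5 yaw 5.8
   shift tool xyz to put TCP at (line, tip at crown-24+1.5): [-0.1    -0.1508  0.1802]
   shift tool xyz to put TCP at (line, tip at crown-24+1.5): [ 0.001  -0.0014  0.1802]
```

View pics/w19.png

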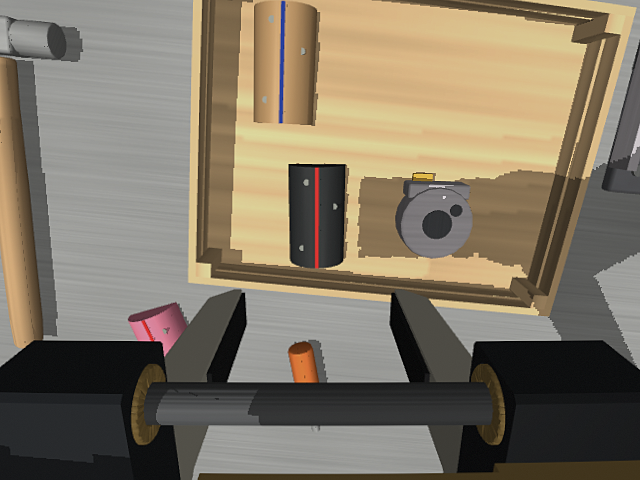

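The dark core with the red line is at (316,217). The sandstone (285,65), the tape case (435,222) and the front wall are clear. I grip it.

send_rows --motion '[[[0.001, -0.001, 0.03], 0], [[0.001, -0.001, 0.07], 0], [[0.001, -0.001, 0.11], 0], [[0.001, -0.001, 0.14], 0], [[0.001, -0.001, 0.16], 0], [[0.001, -0.001, 0.17], 0], [[0.001, -0.001, 0.177], 0], [[0.001, -0.001, 0.18], 0], [[0.001, -0.001, 0.18], 0]]'

```text
t: 39.12
tool_pos: [0.4318, 0.3914, -0.0293]
orientation: [-3.137, -0.16, -0.001]
force: [0.3, 0.7, -1.4]
opening: 0.0643
```

send_rows --motion '[[[0, 0, 0], 0], [[0, 0, 0], 0], [[0, 0, 0], 0], [[0, 0, 0], 0], [[0, 0, 0], 0]]' --jaw 0.03 --squeeze 40

```text
t: 39.75
tool_pos: [0.4317, 0.3912, -0.0294]
orientation: [-3.137, -0.16, -0.001]
force: [-1.1, -0.8, 5.4]
opening: 0.0474
```

send_rows --motion '[[[0, 0, -0.01], 0], [[0, 0, -0.025], 0], [[0, 0, -0.045], 0], [[0, 0, -0.065], 0], [[0, 0, -0.075], 0], [[0, 0, -0.075], 0]]'

```text
t: 40.5
tool_pos: [0.4322, 0.3916, 0.0466]
orientation: [-3.136, -0.159, -0.003]
force: [0.9, -0.4, -3.7]
opening: 0.0475
```

Run:
```python
from h import *
T=pose();print(T.round(4),st()['opening'],st()['force'])
print('bay1',totool([.5834,.0933,.04],T))
im,cam=shot('wrist','w20'); rects(im,cam,red(hsv(im)),T[2,3]+.0375+.024,40,(220,420,100,400),'red')
```

```text
[[ 0.9948  0.1014  0.0019  0.4322]
 [ 0.1014 -0.9948  0.0015  0.3916]
 [ 0.0021 -0.0013 -1.      0.0466]
 [ 0.      0.      0.      1.    ]] 0.047526263814692694 [ 0.87382927 -0.35142824 -3.73329329]
bay1 [0.1201 0.3121 0.0065]
red px [318. 306.] xy 441.2 392.1 LxW 64.5 3.1 yaw 5.6
```

send_rows --motion '[[[0.012, 0.03, 0], 0], [[0.027, 0.07, 0], 1], [[0.045, 0.115, 0], 2], [[0.062, 0.16, 0], 3], [[0.08, 0.205, 0], 4.5], [[0.096, 0.25, 0], 4.5], [[0.108, 0.28, 0], 4.5], [[0.116, 0.301, 0], 4.5], [[0.1201, 0.312, 0], 4.5], [[0.1201, 0.312, 0], 4.5], [[0.1201, 0.312, 0], 4.5]]'

```text
t: 41.92
tool_pos: [0.5821, 0.0938, 0.045]
orientation: [-3.141, -0.038, 0.001]
force: [-0.3, -0.0, -2.4]
opening: 0.0472
```

```bash
python3 bay.py w21
```

```text
tool [0.5821 0.0939 0.045 ] yaw 1.39 0.04731386325706152 [-0.3  0.2 -1.8]
stops px [374. 360.] xy 527.5 58.6 LxW 7.7 7.1 yaw 3.5
stops px [261. 360.] xy 526.0 125.4 LxW 7.6 7.1 yaw -0.8
stops px [628. 358.] xy 530.7 -93.0 LxW 15.2 6.8 yaw -89.5
stops px [521. 331.] xy 549.4 -24.5 LxW 14.8 11.5 yaw 0.9
stops px [395. 190.] xy 627.1 55.3 LxW 22.4 8.5 yaw 1.1
stops px [548. 172.] xy 632.9 -23.1 LxW 47.0 31.1 yaw -88.5
stops px [397. 159.] xy 643.0 55.3 LxW 43.6 7.5 yaw -88.5
stops px [250. 174.] xy 629.6 125.3 LxW 30.8 25.4 yaw 1.2
stops px [382.  91.] xy 675.5 63.4 LxW 251.7 2.1 yaw -88.7
red px [318. 306.] xy 591.3 93.6 LxW 64.6 3.0 yaw 1.2
red px [626. 280.] xy 605.1 -23.9 LxW 57.6 2.7 yaw 1.3
red px [475. 270.] xy 607.6 35.0 LxW 56.9 2.7 yaw 1.4
```

View pics/w21.png

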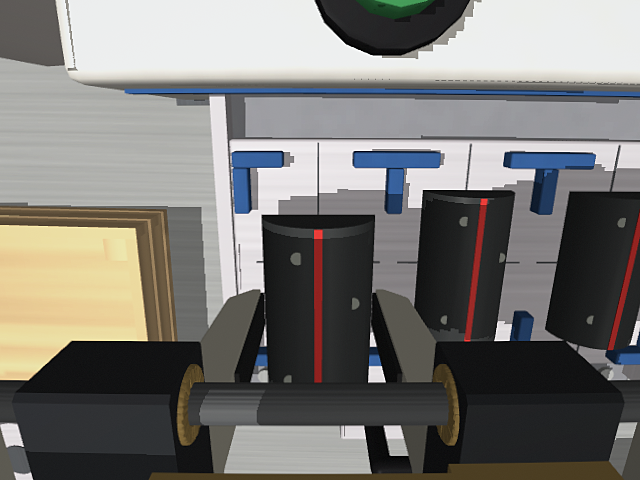

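send_rows --motion '[[[0.001, 0, 0.01], 0], [[0.001, 0, 0.022], 0], [[0.001, 0, 0.032], 0], [[0.001, 0, 0.04], 0], [[0.001, 0, 0.045], 0], [[0.001, 0, 0.048], 0], [[0.001, 0, 0.05], 0], [[0.001, 0, 0.051], 0], [[0.001, 0, 0.0518], 0], [[0.001, 0, 0.0518], 0]]'

```text
t: 43.22
tool_pos: [0.5845, 0.0928, -0.0054]
orientation: [-3.141, -0.036, -0.003]
force: [-1.9, -0.4, 5.9]
opening: 0.0475
```

send_rows --motion '[[[-0.0003, 0, -0.0005], 0], [[-0.0003, 0, -0.0005], 0]]'

```text
t: 43.48
tool_pos: [0.5843, 0.0928, -0.0054]
orientation: [-3.141, -0.036, -0.003]
force: [1.0, -0.8, 3.5]
opening: 0.0472
```

send_rows --motion '[[[0, 0, 0], 0], [[0, 0, 0], 0], [[0, 0, 0], 0], [[0, 0, 0], 0]]' --jaw 0.059

```text
t: 43.98
tool_pos: [0.583, 0.0928, -0.0064]
orientation: [3.141, 0.036, -0.001]
force: [-0.4, -0.1, -0.5]
opening: 0.0588
```

send_rows --motion '[[[0, 0, -0.01], 0], [[0, 0, -0.03], 0], [[0, 0, -0.06], 0], [[0, 0.02, -0.1], 0], [[0, 0.05, -0.14], 0], [[0, 0.08, -0.17], 0], [[0, 0.08, -0.17], 0]]'

```text
t: 44.85
tool_pos: [0.5878, 0.0109, 0.1694]
orientation: [3.14, 0.032, 0.013]
force: [1.5, 0.4, 0.5]
opening: 0.0592
```

```bash
python3 bay.py w22 0.054
```

```text
tool [0.5865 0.0121 0.1668] yaw 1.22 0.05894363908661118 [0.9 0.3 0.3]
stops px [269. 278.] xy 540.4 52.1 LxW 42.3 30.5 yaw -88.8
stops px [183. 276.] xy 539.0 123.1 LxW 30.6 24.9 yaw 1.4
stops px [444. 275.] xy 543.7 -97.6 LxW 31.5 26.1 yaw 1.0
stops px [360. 278.] xy 542.4 -27.7 LxW 42.1 31.4 yaw -88.9
stops px [455. 161.] xy 634.8 -95.6 LxW 30.4 26.1 yaw 1.4
stops px [363. 157.] xy 633.3 -25.4 LxW 42.5 30.3 yaw -88.8
stops px [264. 158.] xy 631.7 54.1 LxW 43.3 30.3 yaw -88.9
stops px [172. 161.] xy 630.0 125.0 LxW 31.4 25.0 yaw 0.4
stops px [312. 111.] xy 674.9 16.1 LxW 355.9 1.5 yaw -88.7
stops px [608.  85.] xy 699.0 -223.3 LxW 76.4 60.2 yaw 69.1
red px [216. 225.] xy 583.4 92.4 LxW 83.0 3.6 yaw 1.1
red px [414. 224.] xy 587.4 -67.4 LxW 82.9 3.4 yaw 1.4
red px [314. 224.] xy 586.1 13.3 LxW 83.5 3.2 yaw 1.1
```

View pics/w22.png

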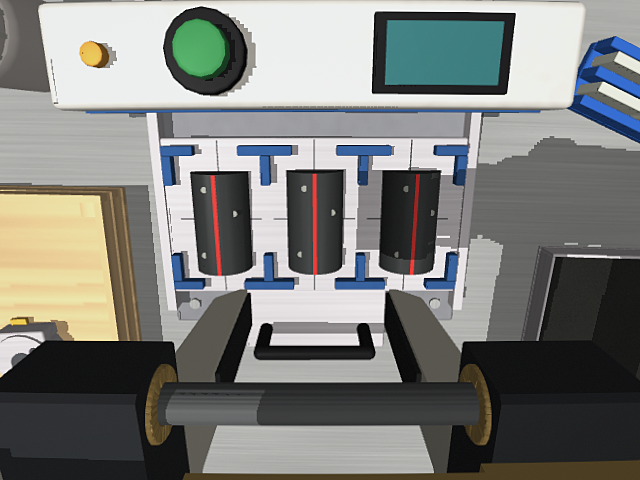

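All three are centred, at lines (216,225), (314,224) and (414,224), each within about 1 mm. Now I push the shuttle home with closed fingers from in front of the handle.

send_rows --motion '[[[-0.04, 0, 0], 0], [[-0.09, 0, 0], 0], [[-0.13, 0, 0], 0], [[-0.143, 0, 0], 0], [[-0.143, 0, 0.03], 0], [[-0.143, 0, 0.07], 0], [[-0.143, 0, 0.11], 0], [[-0.143, 0, 0.135], 0], [[-0.143, 0, 0.15], 0], [[-0.143, 0, 0.15], 0]]' --jaw 0

```text
t: 46.15
tool_pos: [0.4408, 0.0101, 0.0126]
orientation: [-3.141, -0.037, 0.005]
force: [-0.8, 0.1, 0.3]
opening: 0.0005
```

send_rows --motion '[[[0.006, 0, 0], 0], [[0.012, 0, 0], 0], [[0.016, 0, 0], 0], [[0.018, 0, 0], 0], [[0.02, 0, 0], 0], [[0.022, 0, 0], 0], [[0.024, 0, 0], 0], [[0.026, 0, 0], 0], [[0.028, 0, 0], 0]]'

```text
t: 47.28
tool_pos: [0.4698, 0.0101, 0.0137]
orientation: [3.141, 0.036, -0.001]
force: [-3.4, -0.5, 1.8]
opening: 0.0007
```

```bash
python3 bay.py w23 0.054
```

```text
tool [0.4701 0.0102 0.0138] yaw 1.32 0.0006627770358800904 [-1.3 -0.4 -0.3]
stops px [577. 144.] xy 545.6 -95.7 LxW 30.9 29.7 yaw 1.6
stops px [ 54. 143.] xy 540.7 121.2 LxW 30.9 29.1 yaw 1.3
stops px [407. 147.] xy 543.9 -26.7 LxW 43.7 31.2 yaw -88.6
stops px [223. 145.] xy 542.3 52.3 LxW 43.4 30.8 yaw -88.8
red px [531.  64.] xy 570.7 -67.9 LxW 45.0 3.5 yaw 1.3
red px [316.  62.] xy 568.7 12.7 LxW 43.8 2.9 yaw 1.4
red px [104.  64.] xy 566.9 92.1 LxW 45.4 3.3 yaw 1.2
```

View pics/w23.png

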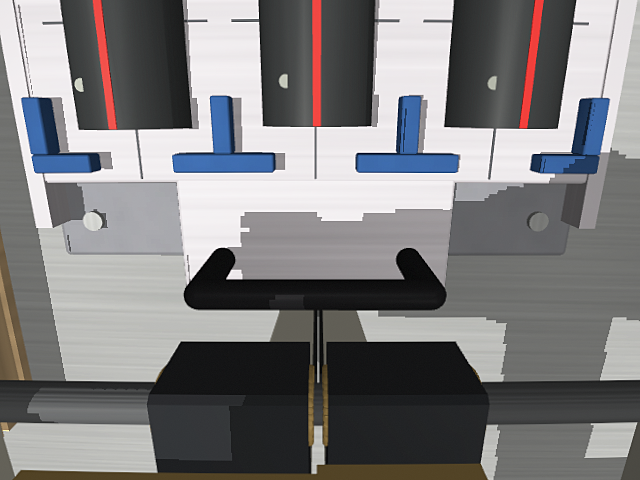

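The fingers bear on the front of the bar at row 295, with 3 N on the sensor. I push smoothly.

send_rows --motion '[[[0.004, 0, 0], 0], [[0.01, 0, 0], 0], [[0.018, 0, 0], 0], [[0.027, 0, 0], 0], [[0.036, 0, 0], 0], [[0.045, 0, 0], 0], [[0.054, 0, 0], 0], [[0.063, 0, 0], 0], [[0.071, 0, 0], 0], [[0.078, 0, 0], 0], [[0.083, 0, 0], 0], [[0.085, 0, 0], 0]]'

```text
t: 48.82
tool_pos: [0.5555, 0.0121, 0.0139]
orientation: [-3.141, -0.036, -0.0]
force: [-3.8, -1.4, -0.5]
opening: 0.0007
```

send_rows --motion '[[[0.003, 0, 0], 0], [[0.007, 0, 0], 0], [[0.012, 0, 0], 0], [[0.016, 0, 0], 0], [[0.02, 0, 0], 0], [[0.023, 0, 0], 0], [[0.026, 0, 0], 0], [[0.028, 0, 0], 0], [[0.029, 0, 0], 0], [[0.029, 0, 0], 0]]'

```text
t: 50.08
tool_pos: [0.5844, 0.0128, 0.0139]
orientation: [-3.141, -0.036, -0.001]
force: [-0.7, -0.8, -0.6]
opening: 0.0004
```

send_rows --motion '[[[0.001, 0, 0], 0], [[0.002, 0, 0], 0], [[0.003, 0, 0], 0], [[0.003, 0, 0], 0]]'

```text
t: 50.58
tool_pos: [0.5849, 0.0128, 0.0139]
orientation: [3.141, 0.036, -0.007]
force: [-14.4, -1.5, 9.8]
opening: 0.0005
```

send_rows --motion '[[[0.001, 0, 0], 0], [[0.002, 0, 0], 0], [[0.003, 0, 0], 0], [[0.003, 0, 0], 0]]'

```text
t: 51.08
tool_pos: [0.5847, 0.0128, 0.0138]
orientation: [3.141, 0.037, -0.017]
force: [-30.1, -2.2, 24.0]
opening: 0.0005
```

The home stop is reached at 30 N. I back off, rise and look at the button.

send_rows --motion '[[[-0.01, 0, 0], 0], [[-0.03, 0, 0], 0], [[-0.03, 0, -0.04], 0], [[-0.03, 0, -0.09], 0], [[-0.03, 0, -0.14], 0], [[0, -0.02, -0.19], 0], [[0.03, -0.04, -0.22], 0], [[0.06, -0.063, -0.24], 0], [[0.09, -0.063, -0.25], 0], [[0.11, -0.063, -0.25], 0], [[0.11, -0.063, -0.25], 0]]'

```text
t: 52.45
tool_pos: [0.6995, 0.0786, 0.263]
orientation: [-3.141, -0.037, 0.0]
force: [-0.9, -0.2, -0.3]
opening: 0.0008
```

Run:
```python
from h import *
im,cam=shot('wrist','w24');h=hsv(im);T=pose();print(T[:3,3])
g=cv2.inRange(h,(45,120,40),(85,255,255))
r=rects(im,cam,g,.136,200,(0,640,0,480),'green')
rects(im,cam,blue(h),.04,60,(0,640,0,480),'blue')
rects(im,cam,dark(h),.074,300,(0,640,180,300),'handle')
for q in r: print(totool([q[0],q[1],.136-.039+.02],T))
im,cam=shot('top');h=hsv(im)
rects(im,cam,cv2.inRange(h,(45,120,40),(85,255,255)),.136,60,(280,330,140,180),'topgreen')
```

```text
[0.69879068 0.07857756 0.26314133]
green px [320. 214.] xy 703.4 76.1 LxW 30.5 29.0 yaw 1.3
blue px [475. 246.] xy 649.8 -94.8 LxW 26.5 6.9 yaw -88.7
blue px [411. 246.] xy 648.8 -24.3 LxW 43.2 8.0 yaw -88.7
blue px [338. 246.] xy 647.0 54.9 LxW 41.5 8.0 yaw -88.7
blue px [273. 246.] xy 645.4 125.2 LxW 25.0 8.0 yaw -88.7
blue px [603. 224.] xy 677.1 -235.1 LxW 98.8 10.9 yaw 69.4
blue px [605. 191.] xy 711.4 -233.9 LxW 96.3 35.7 yaw 70.8
blue px [490. 146.] xy 752.7 -92.4 LxW 30.2 27.5 yaw 1.6
blue px [418. 144.] xy 750.8 -22.3 LxW 43.0 30.1 yaw -88.5
blue px [340. 143.] xy 749.8 56.8 LxW 42.6 30.0 yaw -88.6
blue px [263. 147.] xy 748.1 133.4 LxW 30.0 13.3 yaw 1.2
handle px [387. 294.] xy 611.3 7.9 LxW 88.1 22.5 yaw -88.8
handle px [475. 210.] xy 696.2 -76.8 LxW 90.9 49.3 yaw -88.7
handle px [321. 211.] xy 692.0 75.4 LxW 52.0 51.9 yaw 1.3
[0.0046 0.0027 0.1461]
topgreen px [308. 157.] xy 705.7 76.1 LxW 29.1 26.3 yaw 1.5
```

View pics/w24.png

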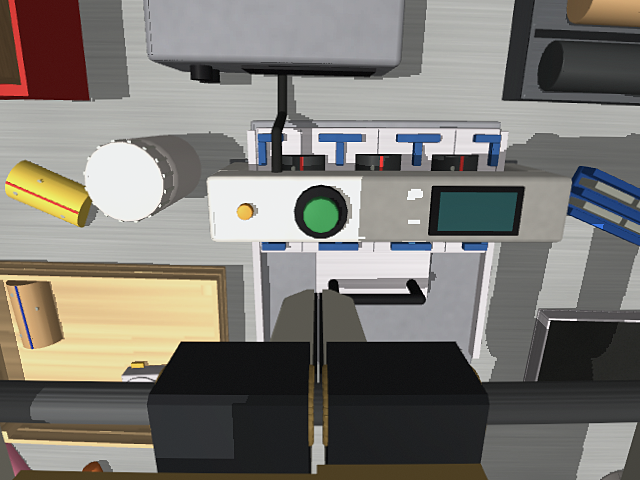

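The shuttle is home: the rear stops moved about +119 mm, and the core ends are visible in a row behind the beam at row 160. The button is at (320,214). I approach it and press.

send_rows --motion '[[[0.0046, 0.0027, 0.03], 0], [[0.0046, 0.0027, 0.07], 0], [[0.0046, 0.0027, 0.11], 0], [[0.0046, 0.0027, 0.135], 0], [[0.0046, 0.0027, 0.15], 0], [[0.0046, 0.0027, 0.158], 0], [[0.0046, 0.0027, 0.163], 0], [[0.0046, 0.0027, 0.163], 0]]'

```text
t: 53.55
tool_pos: [0.7036, 0.0759, 0.1015]
orientation: [-3.141, -0.036, -0.001]
force: [-0.6, -0.2, 0.5]
opening: 0.0004
```

send_rows --motion '[[[0, 0, 0.002], 0], [[0, 0, 0.004], 0], [[0, 0, 0.006], 0], [[0, 0, 0.008], 0], [[0, 0, 0.008], 0]]'

```text
t: 54.18
tool_pos: [0.7042, 0.0759, 0.0948]
orientation: [-3.141, -0.036, -0.004]
force: [-2.4, 0.1, 9.6]
opening: 0.0005
```

send_rows --motion '[[[0, 0, 0.001], 0], [[0, 0, 0.002], 0], [[0, 0, 0.003], 0], [[0, 0, 0.003], 0]]'

```text
t: 54.68
tool_pos: [0.7044, 0.0759, 0.0945]
orientation: [3.141, 0.036, 0.005]
force: [-9.1, -0.9, 23.0]
opening: 0.0005
```

Run:
```python
from h import *
im,cam=shot('wrist');im2,c2=shot('side')
cv2.imwrite('pics/w25.png',np.hstack([cv2.resize(im[150:380,200:440],(420,402)),cv2.resize(im2[150:270,190:300],(370,402),interpolation=cv2.INTER_CUBIC)]))
```

```text
(no output)
```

View pics/w25.png

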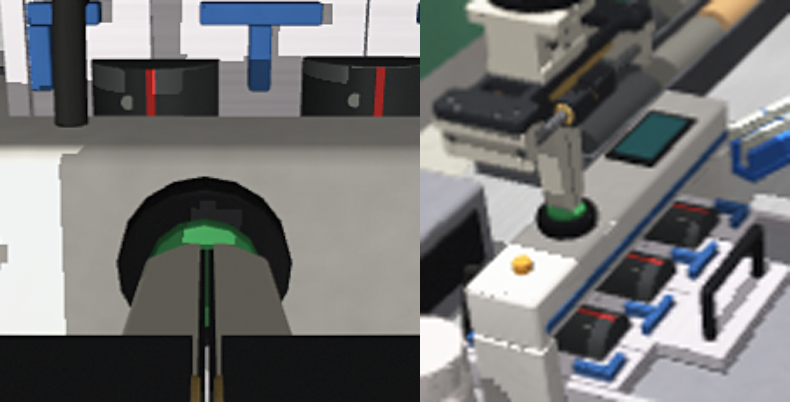

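The finger is on the button itself at 23 N, with green still visible between the tip and the housing, so it bottomed (5 N is needed). Contact began at TCP ≈ 0.1005, which puts the tip offset nearer 36 mm. I release and hook behind the bar to draw the shuttle out.

send_rows --motion '[[[0, 0, -0.01], 0], [[0, 0, -0.04], 0], [[0, 0, -0.08], 0], [[-0.03, 0.02, -0.08], 0], [[-0.06, 0.045, -0.08], 0], [[-0.081, 0.0615, -0.08], 0], [[-0.081, 0.0615, -0.08], 0]]'

```text
t: 55.65
tool_pos: [0.6225, 0.0114, 0.1695]
orientation: [3.141, 0.034, -0.002]
force: [0.6, 0.0, 0.1]
opening: 0.0004
```

```bash
python3 bay.py w26 0.054
python3 - <<'E'
from h import *
print(totool([.625,.0125,.017]))
E
```

```text
tool [0.6233 0.0122 0.1696] yaw 1.26 0.0006414802632452776 [0.  0.  0.8]
stops px [453. 183.] xy 656.8 -95.7 LxW 24.6 22.0 yaw -88.7
stops px [175. 183.] xy 651.9 125.6 LxW 25.2 22.9 yaw -88.5
stops px [363. 184.] xy 655.6 -25.0 LxW 42.0 22.8 yaw -88.7
stops px [265. 184.] xy 653.9 54.8 LxW 42.6 22.8 yaw -88.9
stops px [604. 129.] xy 699.9 -226.2 LxW 83.6 57.6 yaw 69.3
stops px [464.  43.] xy 756.7 -92.8 LxW 26.6 21.5 yaw -88.2
stops px [173.  36.] xy 759.5 121.5 LxW 13.1 6.9 yaw -89.4
stops px [367.  40.] xy 755.1 -22.5 LxW 42.5 22.2 yaw -88.6
stops px [260.  40.] xy 753.5 56.8 LxW 43.3 22.2 yaw -89.0
[ 0.0017 -0.0002  0.1526]
```

View pics/w26.png

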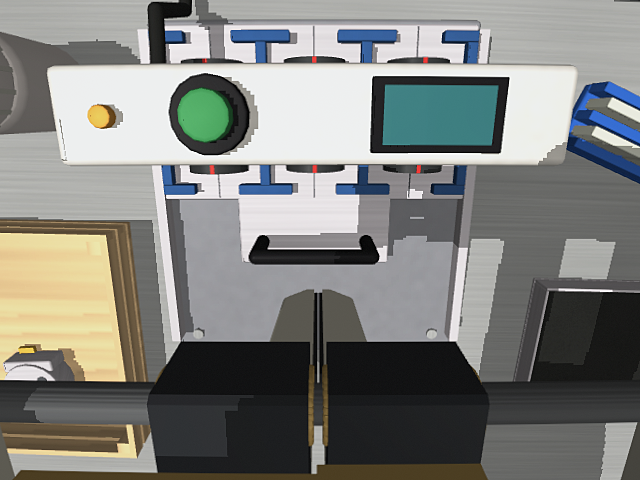

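The cores are still centred under the bridge, with ends at rows 60 and 170 in all three bays and the bar at (313,257). I descend behind the bar.

send_rows --motion '[[[0.002, 0, 0.03], 0], [[0.002, 0, 0.07], 0], [[0.002, 0, 0.105], 0], [[0.002, 0, 0.13], 0], [[0.002, 0, 0.145], 0], [[0.002, 0, 0.152], 0], [[0.002, 0, 0.152], 0]]'

```text
t: 56.58
tool_pos: [0.6261, 0.0127, 0.018]
orientation: [-3.141, -0.037, -0.0]
force: [0.3, 0.3, -0.2]
opening: 0.0005
```

send_rows --motion '[[[-0.003, 0, 0], 0], [[-0.007, 0, 0], 0], [[-0.01, 0, 0], 0], [[-0.014, 0, 0], 0], [[-0.02, 0, 0], 0], [[-0.027, 0, 0], 0], [[-0.036, 0, 0], 0], [[-0.045, 0, 0], 0], [[-0.054, 0, 0], 0], [[-0.062, 0, 0], 0], [[-0.068, 0, 0], 0], [[-0.07, 0, 0], 0]]'

```text
t: 58.08
tool_pos: [0.5551, 0.0109, 0.0176]
orientation: [-3.141, -0.036, 0.001]
force: [1.9, 0.3, 0.5]
opening: 0.0007
```

```bash
python3 bay.py w27 0.054
```

```text
tool [0.5549 0.011  0.0175] yaw 1.32 0.000916047121346221 [1.4 1.1 0.3]
stops px [559. 211.] xy 600.7 -95.8 LxW 31.1 27.0 yaw 1.3
stops px [226. 214.] xy 597.6 53.4 LxW 43.6 30.7 yaw -88.7
stops px [ 68. 209.] xy 596.1 122.2 LxW 31.5 29.5 yaw 1.8
stops px [398. 213.] xy 599.4 -25.9 LxW 43.4 31.5 yaw -89.8
stops px [603.  13.] xy 679.9 -101.8 LxW 11.7 8.9 yaw -87.3
stops px [412.   9.] xy 677.9 -24.2 LxW 7.6 6.9 yaw -88.3
stops px [215.   9.] xy 676.1 54.5 LxW 8.8 7.3 yaw 87.3
stops px [24. 11.] xy 674.8 132.5 LxW 12.2 8.5 yaw 89.9
red px [519. 101.] xy 641.4 -66.3 LxW 76.0 3.5 yaw 1.3
red px [313. 100.] xy 639.3 14.3 LxW 75.0 3.0 yaw 1.3
red px [111. 101.] xy 637.5 93.6 LxW 76.5 3.4 yaw 1.2
```

View pics/w27.png

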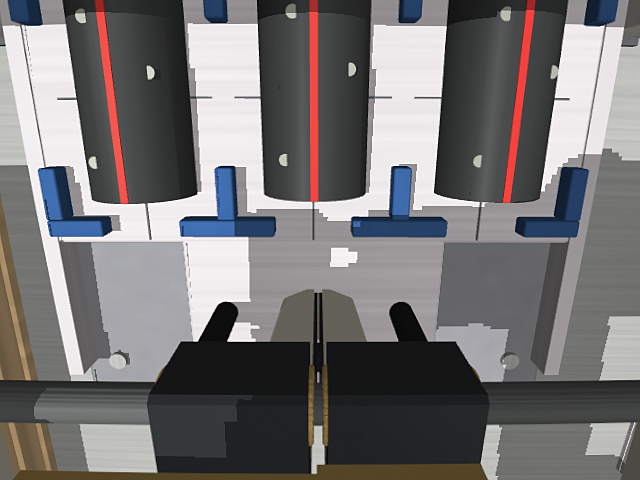

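The shuttle is following the hook and the cores are steady. I pull it the rest of the way.

send_rows --motion '[[[-0.003, 0, 0], 0], [[-0.008, 0, 0], 0], [[-0.015, 0, 0], 0], [[-0.022, 0, 0], 0], [[-0.03, 0, 0], 0], [[-0.038, 0, 0], 0], [[-0.045, 0, 0], 0], [[-0.051, 0, 0], 0], [[-0.055, 0, 0], 0], [[-0.058, 0, 0], 0], [[-0.06, 0, 0], 0], [[-0.06, 0, 0], 0]]'

```text
t: 59.62
tool_pos: [0.4955, 0.0095, 0.0179]
orientation: [3.141, 0.036, -0.001]
force: [0.9, -0.0, -0.2]
opening: 0.0002
```

send_rows --motion '[[[-0.001, 0, 0], 0], [[-0.002, 0, 0], 0], [[-0.003, 0, 0], 0], [[-0.003, 0, 0], 0]]'

```text
t: 60.12
tool_pos: [0.4954, 0.0095, 0.0181]
orientation: [-3.141, -0.036, -0.008]
force: [14.7, 0.6, -11.5]
opening: 0.0005
```

The shuttle is at its out stop. I ease off, rise and hover over the bay_3 core.

send_rows --motion '[[[0.008, 0, 0], 0], [[0.018, 0, 0], 0], [[0.018, 0, -0.04], 0], [[0.03, 0.01, -0.08], 0], [[0.055, 0.04, -0.11], 0], [[0.08, 0.065, -0.13], 0], [[0.091, 0.077, -0.135], 0], [[0.091, 0.077, -0.135], 0]]'

```text
t: 61.12
tool_pos: [0.5863, -0.0663, 0.153]
orientation: [3.141, 0.034, 0.0]
force: [0.6, 0.4, -0.5]
opening: 0.0003
```

```bash
python3 bay.py w28 0.054
python3 - <<'E'
from h import *
print(totool([.5865,-.067,-.005]))
im,cam=shot('top','t28');h=hsv(im)
rects(im,cam,dark(h),0.006,1500,(405,545,215,300),'tray')
rects(im,cam,red(h),0.054,10,(270,400,170,260),'red')
rects(im,cam,cv2.inRange(h,(105,150,100),(118,255,255)),.16,20,(470,530,320,380),'bottlecap')
E
```

```text
tool [ 0.5854 -0.0655  0.1523] yaw 1.28 0.000545205510652772 [-0.3 -0.5  0.3]
stops px [359. 280.] xy 541.8 -98.5 LxW 31.1 24.5 yaw 1.2
stops px [270. 282.] xy 540.3 -28.1 LxW 42.9 31.1 yaw -88.7
stops px [175. 282.] xy 538.5 51.7 LxW 43.2 31.2 yaw -88.6
stops px [ 86. 280.] xy 536.9 122.7 LxW 31.4 25.4 yaw 1.3
stops px [ 66. 160.] xy 628.2 124.7 LxW 30.7 25.4 yaw 0.7
stops px [363. 159.] xy 633.1 -96.5 LxW 30.3 24.8 yaw 1.3
stops px [265. 156.] xy 631.6 -25.7 LxW 42.6 30.3 yaw -88.9
stops px [161. 157.] xy 629.7 53.8 LxW 43.3 31.2 yaw -89.1
stops px [215. 104.] xy 675.2 12.5 LxW 321.5 1.7 yaw -88.8
stops px [561.  86.] xy 690.8 -248.6 LxW 115.7 58.2 yaw 69.3
red px [111. 227.] xy 581.7 92.3 LxW 82.8 3.5 yaw 1.3
red px [214. 226.] xy 584.1 12.9 LxW 82.2 3.7 yaw 1.4
red px [319. 226.] xy 585.7 -67.8 LxW 83.7 3.2 yaw 1.2
[0.0013 0.0016 0.1573]
tray px [474. 257.] xy 484.3 -352.8 LxW 294.0 145.8 yaw 89.5
red px [302. 212.] xy 582.7 91.7 LxW 80.8 2.5 yaw 1.5
bottlecap px [499. 347.] xy 268.0 -378.2 LxW 28.0 27.5 yaw -88.7
```

View pics/w28.png

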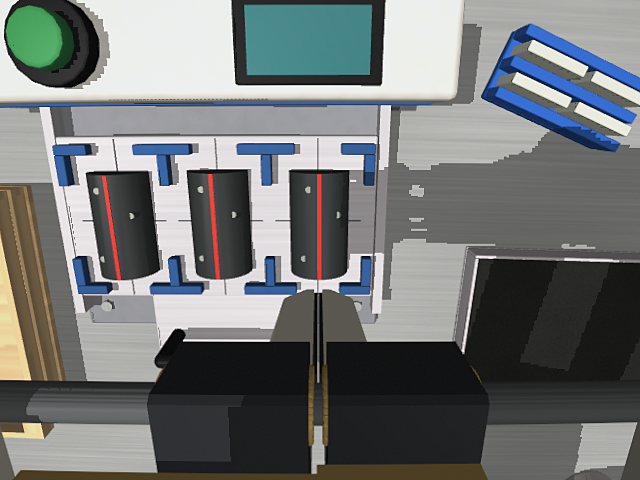

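View pics/t28.png

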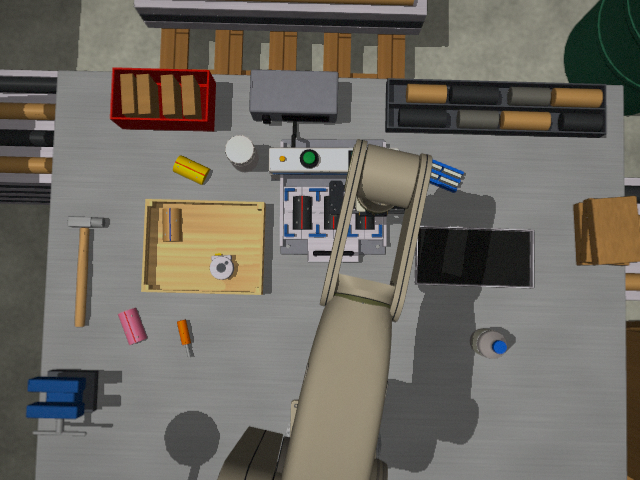

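The shuttle is fully out again, with the stops back at their earlier positions. The tray centre is about (0.484,-0.354). I grip the bay_3 core.

send_rows --motion '[[[0.0005, 0.002, 0.01], 0], [[0.0005, 0.002, 0.04], 0], [[0.0005, 0.002, 0.08], 0], [[0.0005, 0.002, 0.115], 0], [[0.0005, 0.002, 0.135], 0], [[0.0005, 0.002, 0.147], 0], [[0.0005, 0.002, 0.154], 0], [[0.0005, 0.002, 0.157], 0], [[0.0005, 0.002, 0.157], 0]]' --jaw 0.06

```text
t: 62.35
tool_pos: [0.5867, -0.0675, -0.0034]
orientation: [3.141, 0.036, 0.002]
force: [0.2, 0.2, -0.3]
opening: 0.0602
```

send_rows --motion '[[[0, 0, 0], 0], [[0, 0, 0], 0], [[0, 0, 0], 0], [[0, 0, 0], 0], [[0, 0, 0], 0]]' --jaw 0.03 --squeeze 40

```text
t: 62.98
tool_pos: [0.5866, -0.0675, -0.0035]
orientation: [3.141, 0.036, 0.002]
force: [-0.7, 0.4, 5.2]
opening: 0.0471
```

send_rows --motion '[[[0, 0, -0.01], 0], [[0, 0, -0.025], 0], [[0, 0, -0.045], 0], [[0, 0, -0.055], 0], [[0, 0, -0.055], 0]]'

```text
t: 63.6
tool_pos: [0.5872, -0.0677, 0.0526]
orientation: [3.141, 0.036, 0.004]
force: [0.3, 0.7, -2.3]
opening: 0.0472
```

Run:
```python
from h import *
T=pose();print(T.round(4),st()['opening'],st()['force'])
for y in (-.444,-.354,-.264): print(totool([.485,y,.05],T))
shot('wrist','w29')
```

```text
[[ 9.997e-01  2.300e-02  2.800e-03  5.872e-01]
 [ 2.300e-02 -9.997e-01 -6.000e-04 -6.770e-02]
 [ 2.800e-03  6.000e-04 -1.000e+00  5.260e-02]
 [ 0.000e+00  0.000e+00  0.000e+00  1.000e+00]] 0.04723014014990187 [ 0.29363316  0.70546231 -2.26636355]
[-0.1109  0.3739  0.0025]
[-0.1088  0.2839  0.0025]
[-0.1067  0.1939  0.0024]
```

View pics/w29.png

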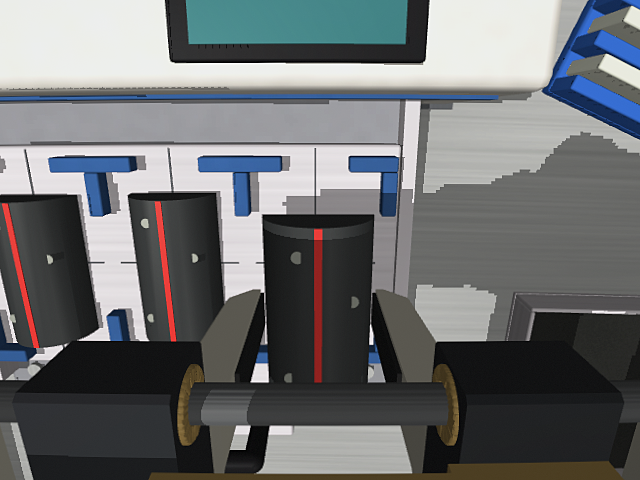

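send_rows --motion '[[[-0.008, 0.03, 0], 0], [[-0.02, 0.07, 0], 0], [[-0.035, 0.12, 0], 0], [[-0.05, 0.17, 0], 0], [[-0.065, 0.22, 0], 0], [[-0.08, 0.27, 0], 0], [[-0.093, 0.315, 0], 0], [[-0.103, 0.345, 0], 0], [[-0.109, 0.366, 0], 0], [[-0.111, 0.374, 0], 0], [[-0.111, 0.374, 0], 0]]'

```text
t: 65.03
tool_pos: [0.4839, -0.4433, 0.0505]
orientation: [-3.141, -0.036, 0.0]
force: [0.8, -0.8, -2.4]
opening: 0.0475
```

Run:
```python
from h import *
T=pose();print(T[:3,3].round(4),st()['opening'],st()['force'])
shot('wrist','w30')
im,cam=shot('top');cv2.imwrite('pics/t30.png',cv2.resize(im[170:380,270:560],None,fx=2.7,fy=2.7))
```

```text
[ 0.4839 -0.4433  0.0505] 0.04754264251351057 [ 0.7716383  -0.78148854 -2.40525921]
```

View pics/w30.png

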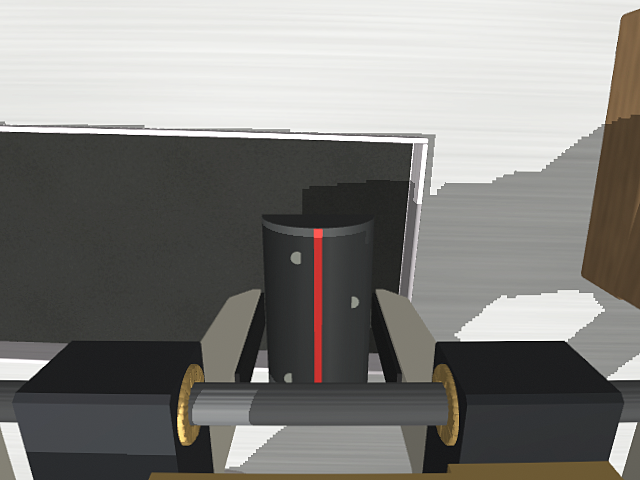

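View pics/t30.png

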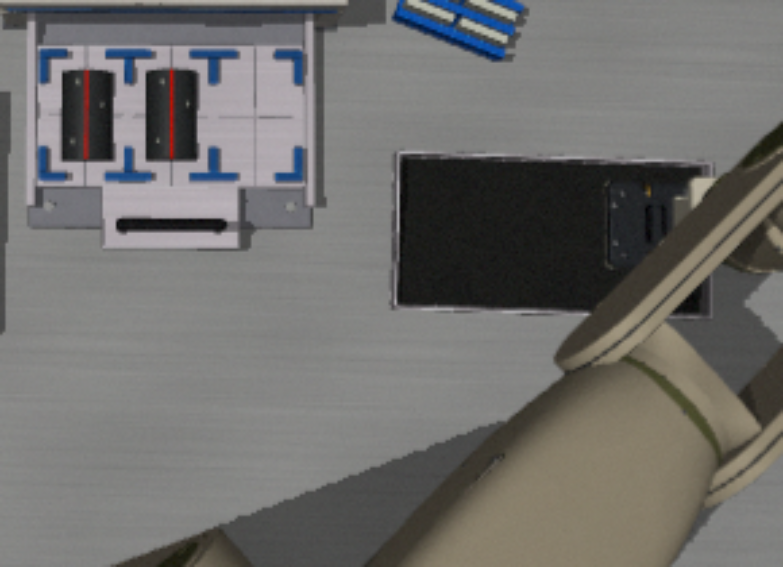

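send_rows --motion '[[[0, -0.004, 0.015], 0], [[0, -0.004, 0.035], 0], [[0, -0.004, 0.05], 0], [[0, -0.004, 0.062], 0], [[0, -0.004, 0.07], 0], [[0, -0.004, 0.074], 0], [[0, -0.004, 0.076], 0], [[0, -0.004, 0.077], 0], [[0, -0.004, 0.077], 0]]'

```text
t: 66.25
tool_pos: [0.4838, -0.4401, -0.0258]
orientation: [3.141, 0.036, 0.001]
force: [0.0, -0.4, -1.3]
opening: 0.0473
```

send_rows --motion '[[[0, 0, 0.001], 0], [[0, 0, 0.002], 0], [[0, 0, 0.002], 0]]'

```text
t: 66.62
tool_pos: [0.4838, -0.4401, -0.0274]
orientation: [3.141, 0.036, 0.001]
force: [-1.6, 1.9, 5.5]
opening: 0.0474
```

Contact at the expected height. I release, rise and look.

send_rows --motion '[[[0, 0, 0], 0], [[0, 0, 0], 0], [[0, 0, 0], 0], [[0, 0, 0], 0]]' --jaw 0.06

```text
t: 67.12
tool_pos: [0.4836, -0.4399, -0.0283]
orientation: [-3.141, -0.036, 0.0]
force: [1.2, 0.6, 1.3]
opening: 0.06
```

send_rows --motion '[[[0, 0, -0.01], 0], [[0, 0, -0.04], 0], [[0, 0, -0.08], 0], [[0, 0, -0.13], 0], [[0, 0, -0.17], 0], [[0, 0, -0.17], 0]]'

```text
t: 67.88
tool_pos: [0.4859, -0.4423, 0.1482]
orientation: [3.134, 0.036, 0.01]
force: [-0.2, 0.1, -0.6]
opening: 0.06
```

```bash
python3 bay.py w31 0.03
python3 - <<'E'
from h import *
print(totool([.5845,.0129,.15]))
E
```

```text
tool [ 0.4848 -0.4411  0.1451] yaw 1.32 0.06031243671940914 [-0.6 -0.5 -0.1]
red px [314. 225.] xy 482.9 -440.6 LxW 83.5 3.4 yaw 1.1
[ 0.1101 -0.4516 -0.0062]
```

View pics/w31.png

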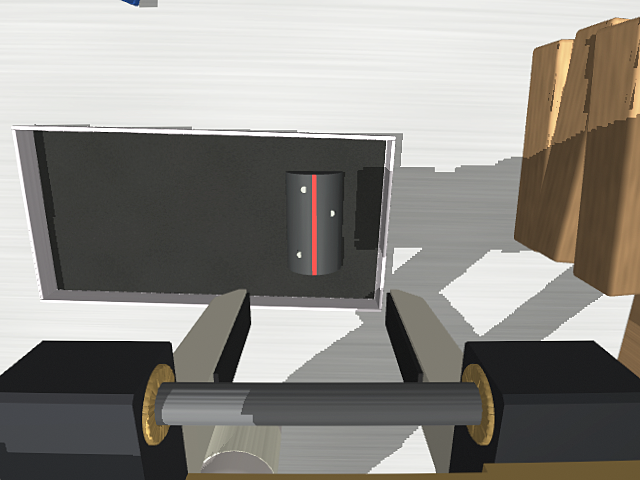

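Core one lies flat in the tray at (314,225), clear of the walls. Next is the bay_2 core.

send_rows --motion '[[[0.008, -0.035, 0], 0], [[0.02, -0.08, 0], 0], [[0.033, -0.135, 0], 0], [[0.046, -0.19, 0], 0], [[0.06, -0.245, 0], 0], [[0.073, -0.3, 0], 0], [[0.085, -0.35, 0], 0], [[0.096, -0.395, 0], 0], [[0.105, -0.43, 0], 0], [[0.11, -0.448, 0], 0], [[0.11, -0.4516, 0], 0], [[0.11, -0.4516, 0], 0]]'

```text
t: 69.42
tool_pos: [0.5828, 0.0133, 0.1414]
orientation: [3.141, 0.036, -0.001]
force: [0.3, 0.8, -0.3]
opening: 0.06
```

```bash
python3 bay.py w32 0.054
python3 - <<'E'
from h import *
print(totool([.585,.0129,-.0035]))
E
```

```text
tool [0.5829 0.0129 0.1416] yaw 1.26 0.05992392690164577 [-0.4  0.   0.6]
stops px [365. 286.] xy 540.0 -26.0 LxW 39.7 31.0 yaw -88.8
stops px [270. 286.] xy 538.3 50.0 LxW 38.1 31.0 yaw -88.7
stops px [175. 284.] xy 537.0 123.3 LxW 31.0 25.5 yaw 3.5
stops px [457. 283.] xy 541.8 -96.9 LxW 31.9 27.1 yaw 1.1
stops px [371. 169.] xy 627.4 -25.3 LxW 22.0 7.4 yaw 1.4
stops px [264. 169.] xy 625.7 53.9 LxW 22.1 7.6 yaw 1.3
stops px [471. 159.] xy 632.7 -95.4 LxW 30.8 26.9 yaw 1.6
stops px [162. 158.] xy 627.9 124.8 LxW 30.8 25.1 yaw 1.0
stops px [371. 147.] xy 643.5 -25.1 LxW 43.3 7.1 yaw -88.6
stops px [263. 147.] xy 641.7 54.4 LxW 43.2 7.1 yaw -88.8
stops px [317. 100.] xy 675.6 15.6 LxW 362.7 1.7 yaw -88.7
stops px [621. 103.] xy 680.8 -204.1 LxW 39.5 15.3 yaw 69.5
stops px [628.  49.] xy 715.5 -199.9 LxW 31.0 17.2 yaw 12.8
red px [210. 229.] xy 581.2 92.3 LxW 82.5 3.6 yaw 1.2
red px [318. 228.] xy 584.0 12.6 LxW 83.0 3.1 yaw 1.2
[0.0022 0.     0.1451]
```

View pics/w32.png

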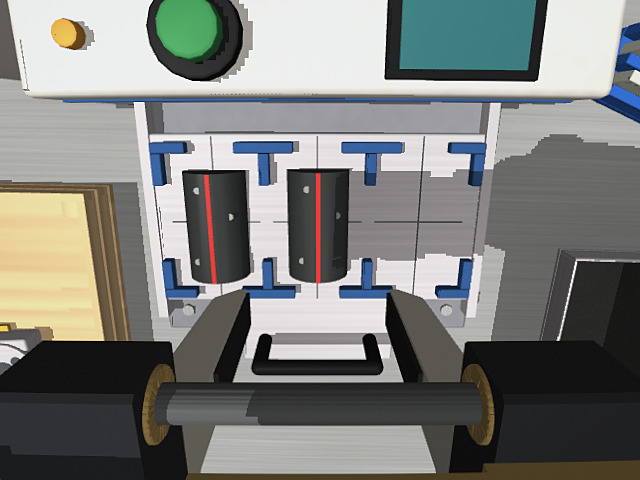

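The remaining cores are in place, with bay_2's at (318,228). I grip it.

send_rows --motion '[[[0.0015, 0, 0.02], 0], [[0.0015, 0, 0.06], 0], [[0.0015, 0, 0.1], 0], [[0.0015, 0, 0.125], 0], [[0.0015, 0, 0.138], 0], [[0.0015, 0, 0.143], 0], [[0.0015, 0, 0.145], 0], [[0.0015, 0, 0.145], 0]]' --jaw 0.06

```text
t: 70.47
tool_pos: [0.5856, 0.0141, -0.0021]
orientation: [3.141, 0.036, 0.003]
force: [0.2, -0.7, 0.2]
opening: 0.06
```

send_rows --motion '[[[0, 0, 0], 0], [[0, 0, 0], 0], [[0, 0, 0], 0], [[0, 0, 0], 0], [[0, 0, 0], 0]]' --jaw 0.03 --squeeze 40

```text
t: 71.1
tool_pos: [0.5853, 0.0141, -0.0024]
orientation: [3.141, 0.036, 0.002]
force: [-0.4, -1.2, 6.2]
opening: 0.0475
```

send_rows --motion '[[[0, 0, -0.01], 0], [[0, 0, -0.025], 0], [[0, 0, -0.045], 0], [[0, 0, -0.055], 0], [[0, 0, -0.055], 0]]'

```text
t: 71.72
tool_pos: [0.5859, 0.0141, 0.0536]
orientation: [3.141, 0.036, 0.004]
force: [-0.2, 0.1, -2.2]
opening: 0.047
```

Run:
```python
from h import *
T=pose();print(T[:3,3].round(4),st()['opening'],st()['force'])
for y in (-.354,-.268): print(totool([.485,y,.05],T))
im,cam=shot('wrist','w33');rects(im,cam,red(hsv(im)),T[2,3]+.0335+.024,40,(220,420,100,400),'red')
```

```text
[0.5859 0.0141 0.0536] 0.04699370997880577 [-0.16174927  0.08378671 -2.19835729]
[-0.1094  0.3657  0.0034]
[-0.1074  0.2797  0.0033]
red px [318. 305.] xy 593.1 13.9 LxW 66.7 3.0 yaw 1.1
```

send_rows --motion '[[[-0.008, 0.03, 0], 0], [[-0.02, 0.07, 0], 0], [[-0.035, 0.12, 0], 0], [[-0.05, 0.17, 0], 0], [[-0.065, 0.22, 0], 0], [[-0.08, 0.265, 0], 0], [[-0.092, 0.305, 0], 0], [[-0.102, 0.338, 0], 0], [[-0.108, 0.356, 0], 0], [[-0.11, 0.362, 0], 0], [[-0.11, 0.362, 0], 0]]'

```text
t: 73.15
tool_pos: [0.4831, -0.3495, 0.0515]
orientation: [-3.141, -0.036, 0.001]
force: [0.4, 0.2, -2.9]
opening: 0.0472
```

Run:
```python
from h import *
T=pose();print(T[:3,3].round(4),st()['opening'],st()['force'])
shot('wrist','w34')
```

```text
[ 0.4831 -0.3495  0.0515] 0.04718483377881209 [ 0.41375538  0.22726597 -2.8899791 ]
```

View pics/w34.png

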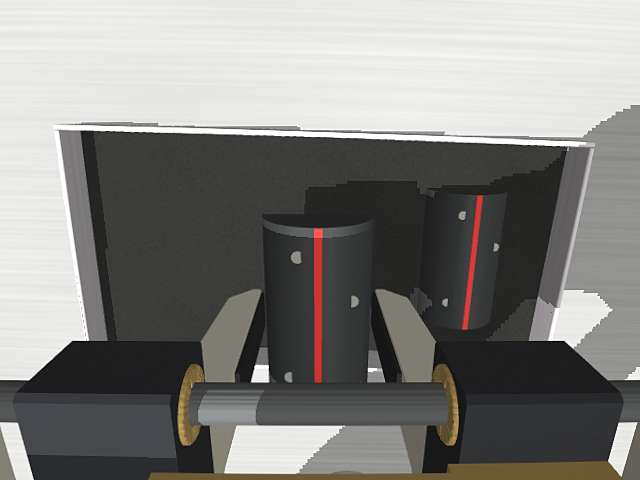

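The core is held, beside core one at (465,260), with enough gap. I lower it.

send_rows --motion '[[[0, 0, 0.015], 0], [[0, 0, 0.035], 0], [[0, 0, 0.05], 0], [[0, 0, 0.062], 0], [[0, 0, 0.07], 0], [[0, 0, 0.074], 0], [[0, 0, 0.076], 0], [[0, 0, 0.0775], 0], [[0, 0, 0.0785], 0], [[0, 0, 0.0785], 0]]'

```text
t: 74.45
tool_pos: [0.4833, -0.3505, -0.0263]
orientation: [3.141, 0.036, 0.001]
force: [0.2, -0.1, -1.4]
opening: 0.0469
```

send_rows --motion '[[[0, 0, 0.001], 0], [[0, 0, 0.0015], 0], [[0, 0, 0.0015], 0]]'

```text
t: 74.82
tool_pos: [0.4833, -0.3505, -0.0264]
orientation: [3.141, 0.036, 0.0]
force: [-4.8, 4.3, 11.9]
opening: 0.0472
```

send_rows --motion '[[[0, 0, 0], 0], [[0, 0, 0], 0], [[0, 0, 0], 0], [[0, 0, 0], 0]]' --jaw 0.06

```text
t: 75.32
tool_pos: [0.483, -0.3502, -0.0283]
orientation: [-3.141, -0.036, 0.0]
force: [0.6, -0.2, 0.9]
opening: 0.0598
```

send_rows --motion '[[[0, 0, -0.01], 0], [[0, 0, -0.04], 0], [[0, 0, -0.08], 0], [[0, 0, -0.13], 0], [[0, 0, -0.17], 0], [[0, 0, -0.17], 0]]'

```text
t: 76.08
tool_pos: [0.4856, -0.3524, 0.1477]
orientation: [3.135, 0.036, 0.011]
force: [0.6, -0.1, -0.2]
opening: 0.0598
```

```bash
python3 bay.py w35 0.03
python3 - <<'E'
from h import *
print(totool([.5835,.0925,.145]))
E
```

```text
tool [ 0.4843 -0.3513  0.1448] yaw 1.32 0.05982635389208351 [-0.1  0.  -0.6]
stops px [  3. 149.] xy 540.2 -116.5 LxW 30.6 8.5 yaw -10.5
red px [424. 227.] xy 482.1 -440.4 LxW 84.1 3.3 yaw 1.3
red px [314. 225.] xy 481.9 -350.6 LxW 83.5 3.2 yaw 1.2
[ 0.1094 -0.4414 -0.0013]
```

View pics/w35.png

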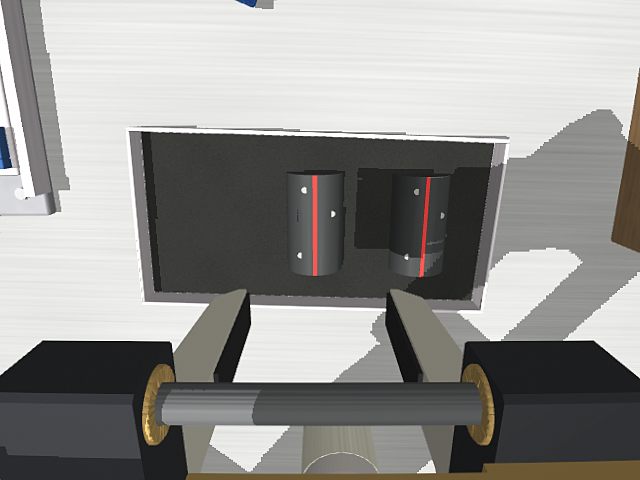

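Two cores lie flat in the tray, at (314,225) and (424,227). The last one is in bay_1.

send_rows --motion '[[[0.008, -0.035, 0], 0], [[0.02, -0.08, 0], 0], [[0.033, -0.135, 0], 0], [[0.046, -0.19, 0], 0], [[0.06, -0.245, 0], 0], [[0.073, -0.3, 0], 0], [[0.085, -0.345, 0], 0], [[0.096, -0.385, 0], 0], [[0.105, -0.42, 0], 0], [[0.1094, -0.438, 0], 0], [[0.1094, -0.4414, 0], 0], [[0.1094, -0.4414, 0], 0]]'

```text
t: 77.62
tool_pos: [0.5819, 0.0927, 0.1414]
orientation: [3.141, 0.036, -0.001]
force: [0.3, -0.1, -0.2]
opening: 0.0601
```

```bash
python3 bay.py w36 0.054
python3 - <<'E'
from h import *
print(totool([.583,.0925,-.0035]))
E
```

```text
tool [0.582  0.0924 0.1416] yaw 1.27 0.06011892517948521 [ 0.1 -0.4 -0.2]
stops px [555. 285.] xy 541.5 -98.5 LxW 31.2 24.9 yaw -1.4
stops px [365. 286.] xy 538.2 53.8 LxW 40.5 31.0 yaw -88.8
stops px [273. 284.] xy 536.7 123.0 LxW 30.7 25.5 yaw 0.3
stops px [463. 287.] xy 540.2 -26.1 LxW 45.0 32.0 yaw -88.9
stops px [370. 170.] xy 625.4 54.5 LxW 23.0 7.4 yaw 3.1
stops px [263. 170.] xy 624.0 133.7 LxW 22.3 7.4 yaw -0.7
stops px [576. 159.] xy 632.8 -93.9 LxW 30.4 29.8 yaw 1.8
stops px [477. 157.] xy 631.3 -24.2 LxW 44.6 30.9 yaw -88.4
stops px [371. 148.] xy 641.4 55.0 LxW 43.3 6.5 yaw -88.6
stops px [274. 148.] xy 639.9 125.5 LxW 25.0 6.4 yaw -88.8
stops px [418. 102.] xy 675.2 21.1 LxW 317.6 1.7 yaw -88.7
red px [318. 230.] xy 581.5 92.1 LxW 83.2 2.9 yaw 1.2
[ 0.0011 -0.0002  0.1451]
```

View pics/w36.png

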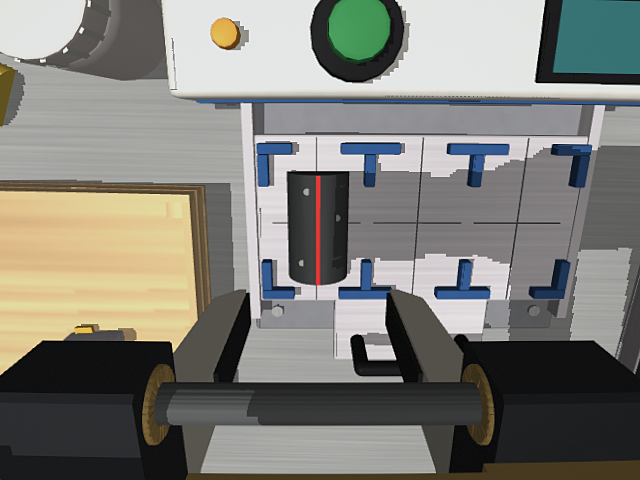

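The last core is at (318,230), centred under the jaws. I grip it.

send_rows --motion '[[[0.0005, 0, 0.02], 0], [[0.0005, 0, 0.06], 0], [[0.0005, 0, 0.1], 0], [[0.0005, 0, 0.125], 0], [[0.0005, 0, 0.138], 0], [[0.0005, 0, 0.143], 0], [[0.0005, 0, 0.1455], 0], [[0.0005, 0, 0.1455], 0]]' --jaw 0.06

```text
t: 78.68
tool_pos: [0.5836, 0.0936, -0.0027]
orientation: [-3.141, -0.036, -0.003]
force: [0.5, -0.7, 0.1]
opening: 0.0601
```

send_rows --motion '[[[0, 0, 0], 0], [[0, 0, 0], 0], [[0, 0, 0], 0], [[0, 0, 0], 0], [[0, 0, 0], 0]]' --jaw 0.03 --squeeze 40

```text
t: 79.3
tool_pos: [0.5833, 0.0935, -0.0029]
orientation: [3.141, 0.036, 0.002]
force: [-0.4, -1.5, 5.1]
opening: 0.0473
```

send_rows --motion '[[[0, 0, -0.01], 0], [[0, 0, -0.025], 0], [[0, 0, -0.045], 0], [[0, 0, -0.055], 0], [[0, 0, -0.055], 0]]'

```text
t: 79.92
tool_pos: [0.584, 0.0937, 0.0531]
orientation: [-3.141, -0.036, -0.005]
force: [0.1, 0.3, -2.3]
opening: 0.0472
```

Run:
```python
from h import *
T=pose();print(T[:3,3].round(4),st()['opening'],st()['force'])
print(totool([.485,-.265,.05],T))
im,cam=shot('wrist','w37');rects(im,cam,red(hsv(im)),T[2,3]+.0335+.024,40,(220,420,100,400),'red')
```

```text
[0.584  0.0937 0.0531] 0.0472226530475706 [ 0.08590473  0.25050065 -2.29700786]
[-0.1073  0.3563  0.0027]
red px [318. 306.] xy 590.6 93.4 LxW 65.5 3.1 yaw 1.1
```

send_rows --motion '[[[-0.008, 0.03, 0], 0], [[-0.02, 0.07, 0], 0], [[-0.035, 0.12, 0], 0], [[-0.05, 0.17, 0], 0], [[-0.065, 0.22, 0], 0], [[-0.08, 0.265, 0], 0], [[-0.092, 0.305, 0], 0], [[-0.101, 0.336, 0], 0], [[-0.106, 0.352, 0], 0], [[-0.1075, 0.357, 0], 0], [[-0.1075, 0.357, 0], 0]]'

```text
t: 81.35
tool_pos: [0.4836, -0.2651, 0.051]
orientation: [-3.141, -0.037, 0.001]
force: [0.6, 0.3, -2.0]
opening: 0.0471
```

Run:
```python
from h import *
T=pose();print(T[:3,3].round(4),st()['opening'],st()['force'])
shot('wrist','w38')
```

```text
[ 0.4836 -0.2651  0.051 ] 0.04709548478890935 [ 0.6274169   0.29668299 -1.99704705]
```

View pics/w38.png

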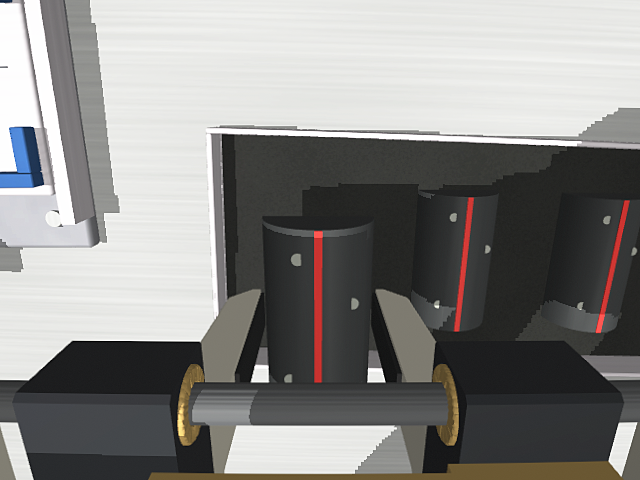

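Run:
```python
from h import *
_,cam=shot('wrist')
print(cast(cam,[(222,250)],.026).round(4),cast(cam,[(235,250)],.006).round(4),cast(cam,[(476,260)],.03).round(4))
```

```text
[[ 0.488  -0.2086  0.026 ]] [[ 0.4816 -0.2122  0.006 ]] [[ 0.4866 -0.3576  0.03  ]]
```

send_rows --motion '[[[0, 0.003, 0.015], 0], [[0, 0.003, 0.035], 0], [[0, 0.003, 0.05], 0], [[0, 0.003, 0.062], 0], [[0, 0.003, 0.07], 0], [[0, 0.003, 0.074], 0], [[0, 0.003, 0.076], 0], [[0, 0.003, 0.0775], 0], [[0, 0.003, 0.0785], 0], [[0, 0.003, 0.0785], 0]]'

```text
t: 82.7
tool_pos: [0.4838, -0.269, -0.0269]
orientation: [3.141, 0.036, 0.001]
force: [-0.8, 0.0, -1.7]
opening: 0.0469
```

send_rows --motion '[[[0, 0, 0.0007], 0], [[0, 0, 0.001], 0], [[0, 0, 0.001], 0]]'

```text
t: 83.08
tool_pos: [0.4839, -0.269, -0.0269]
orientation: [3.141, 0.036, 0.0]
force: [-4.0, 2.9, 8.4]
opening: 0.0472
```

send_rows --motion '[[[0, 0, 0], 0], [[0, 0, 0], 0], [[0, 0, 0], 0], [[0, 0, 0], 0]]' --jaw 0.057

```text
t: 83.58
tool_pos: [0.4835, -0.2688, -0.0283]
orientation: [-3.141, -0.036, 0.0]
force: [0.4, -0.2, 0.5]
opening: 0.0573
```

send_rows --motion '[[[0, 0, -0.01], 0], [[0, 0, -0.04], 0], [[0, 0, -0.08], 0], [[0, 0, -0.13], 0], [[0, 0, -0.18], 0], [[0, 0, -0.2], 0], [[0, 0, -0.2], 0]]'

```text
t: 84.45
tool_pos: [0.4845, -0.2694, 0.1735]
orientation: [3.139, 0.036, 0.004]
force: [-1.1, -0.7, -0.1]
opening: 0.0569
```

```bash
python3 bay.py w39 0.03
python3 - <<'E'
from h import *
shot('side','s39')
E
```

```text
tool [ 0.4835 -0.2687  0.1713] yaw 1.32 0.056930236984827215 [-0.6 -0.1 -0.2]
stops px [117. 150.] xy 540.8 -101.0 LxW 30.1 28.2 yaw 0.9
stops px [ 27. 152.] xy 539.4 -30.7 LxW 47.2 31.1 yaw -89.2
stops px [346.   4.] xy 644.8 -286.3 LxW 30.3 9.4 yaw -88.5
stops px [99. 16.] xy 631.9 -98.7 LxW 29.6 28.7 yaw 0.3
stops px [11. 18.] xy 630.5 -38.4 LxW 34.6 25.2 yaw -9.8
red px [512. 220.] xy 482.4 -440.5 LxW 83.1 3.6 yaw 1.2
red px [410. 218.] xy 481.6 -350.9 LxW 83.3 3.5 yaw 1.3
red px [317. 216.] xy 482.0 -269.1 LxW 83.8 2.7 yaw 1.2
```

View pics/w39.png

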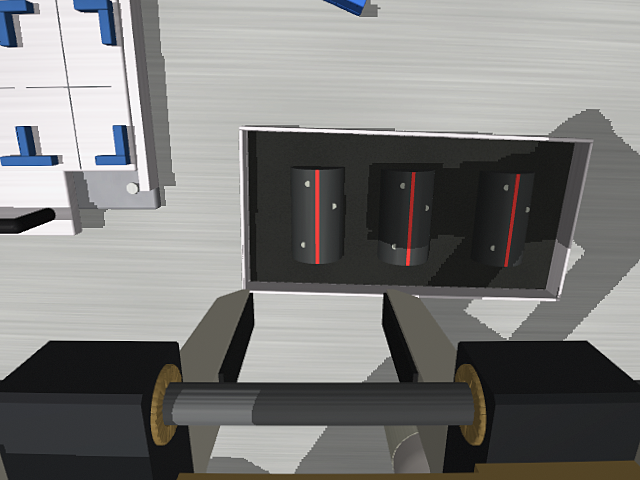

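View pics/s39.png

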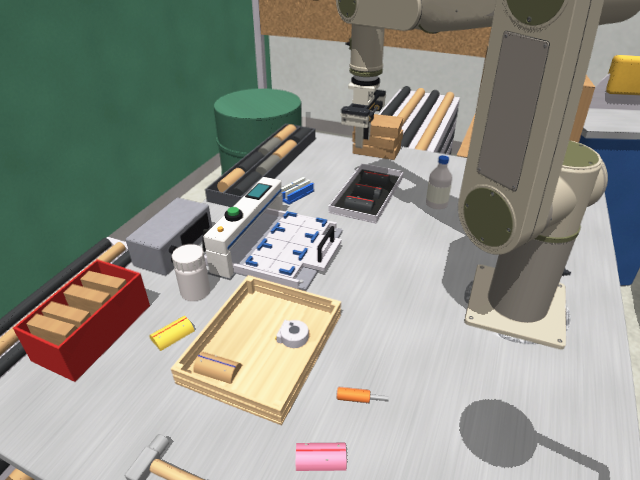

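All three cores lie flat in the tray. The sandstone and tape case are in the crate, and the bystanders look unmoved. Before handing in, I check the press against the pictures: how far the button stands above its housing, and whether it was down.

Run:
```python
from h import *
im=cv2.imread('pics/s39.png'); _,cam=shot('side')
c=np.array([.7045,.0761,.136])
g=cv2.inRange(hsv(im),(45,100,30),(85,255,255)); 
x0,x1,y0,y1=220,250,200,225
m=np.zeros_like(g);m[y0:y1,x0:x1]=g[y0:y1,x0:x1];ys,xs=np.nonzero(m);print('green bbox',xs.min(),xs.max(),ys.min(),ys.max())
a=np.linspace(0,2*np.pi,60)
for z in (.136,.130,.124):
    u=proj(cam,np.c_[c[0]+.015*np.cos(a),c[1]+.015*np.sin(a),np.full(60,z)]);print(z,u.min(0).round(1),u.max(0).round(1))
u=proj(cam,np.c_[c[0]+.026*np.cos(a),c[1]+.026*np.sin(a),np.full(60,.118)]);print('housing base',u.min(0).round(1),u.max(0).round(1))
A=cv2.resize(im[190:235,210:260],(400,360),interpolation=cv2.INTER_NEAREST)
p=cv2.imread('pics/w25.png')[:,420:790]; # scale 370/110, origin (190,150)
B=p[int(40*3.35):int(85*3.35),int(20*3.364):int(70*3.364)]
B=cv2.resize(B,(400,360),interpolation=cv2.INTER_NEAREST)
cv2.imwrite('pics/btn.png',np.hstack([A,B]))
```

```text
green bbox 227 239 207 215
0.136 [226.5 207.3] [238.6 213.7]
0.13 [226.8 209.3] [238.8 215.7]
0.124 [227.  211.3] [239.  217.8]
housing base [222.9 210.9] [243.7 222.2]
```

View pics/btn.png

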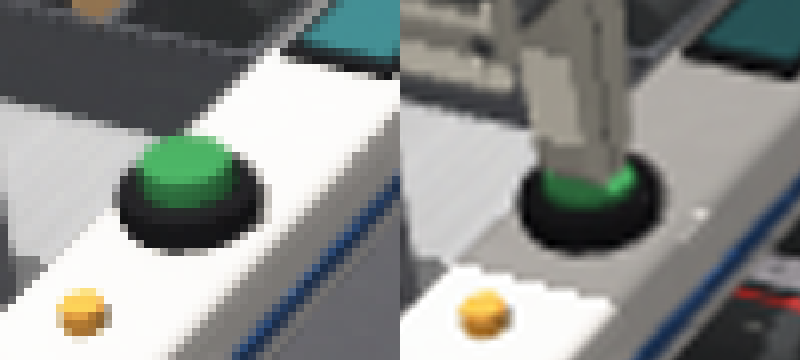

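The unpressed button (left) stands about 7-8 mm above its housing. In the pressed picture (right) the visible top edge is about 1.7 px lower, roughly 5 mm, where a full press predicts 2.0 px. With the 23 N hard stop on the button face, I take it as fully down. I do a last scene check and hand in.

Run:
```python
from h import *
im,cam=shot('wrist');rects(im,cam,red(hsv(im)),.03,40,(230,600,120,300),'tray red')
im,cam=shot('top','t40'); h=hsv(im)
rects(im,cam,blue(h),.04,8,(275,400,180,250),'stops')
a=cv2.imread('pics/top0.png')
for n,b in [('canister',(222,258,132,170)),('streak',(412,470,150,196)),('scratch',(172,198,315,360))]:
    x0,x1,y0,y1=b; print(n,'mean abs diff',np.abs(a[y0:y1,x0:x1].astype(int)-im[y0:y1,x0:x1]).mean().round(1))
s=st();print(s['t'],s['force'])
ticket.close_job()
```

```text
tray red px [517. 218.] xy 482.4 -440.4 LxW 83.6 3.9 yaw 1.1
tray red px [414. 216.] xy 482.0 -350.9 LxW 83.0 3.4 yaw 1.3
tray red px [319. 214.] xy 481.8 -269.7 LxW 84.4 2.7 yaw 1.3
stops px [378. 232.] xy 542.1 -98.7 LxW 28.1 22.8 yaw 1.0
stops px [349. 232.] xy 541.6 -29.1 LxW 40.4 25.4 yaw -88.6
stops px [317. 233.] xy 538.3 51.7 LxW 40.4 27.9 yaw -88.6
stops px [287. 232.] xy 537.8 122.5 LxW 25.4 20.2 yaw 1.7
stops px [378. 193.] xy 633.9 -97.2 LxW 28.2 22.9 yaw 1.5
stops px [349. 192.] xy 632.0 -26.0 LxW 38.1 28.2 yaw -88.5
stops px [317. 192.] xy 630.0 54.0 LxW 40.6 28.1 yaw -88.5
stops px [288. 192.] xy 630.8 123.8 LxW 28.1 22.8 yaw 1.7
canister mean abs diff 7.6
streak mean abs diff 6.6
scratch mean abs diff 6.2
84.7 [-0.91929223 -0.06017093  0.1085171 ]
the job is handed in; nothing more can be done
```

View pics/t40.png

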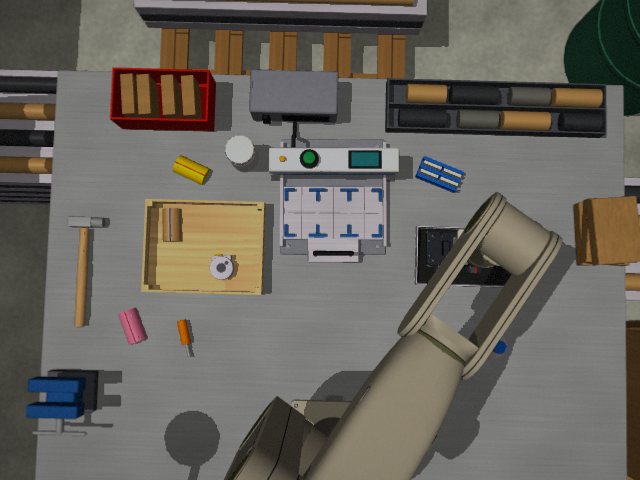

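I carried out the whole task and handed the job in at about 85 s; no verdict is reported. I drew the shuttle out, laid the three basalt cores in the bays, pushed the shuttle home and pressed start. Then I drew it out again and laid the cores flat in the tray.

**Last checks:**
- **Cores in the bays:** each measured within about 1 mm of its bay centre, with yaw matching the scanner's.
- **Cores in the tray:** they lie at y = -0.27, -0.35 and -0.44, flat and clear of the walls.
- **Shuttle:** the stops are back at the positions they had when it was fully out.
- **Crate and bystanders:** the tan core and tape case are still in the crate. The canister, streak holder and scratch tool are unchanged in the top view. The bottle was visible in the side view and looked unmoved, but I did not measure it.

**What failed or disagreed:**
- **Fingertips:** they are about 35–39 mm short of the stated TCP. My first attempts to hook and grip the handle passed above it and moved nothing. I then found the offset by touch.
- **Button:** the touch offsets differ by up to about 4 mm. The press depth therefore rests on a hard stop at 23 N on the button, and on its visible top edge sinking about 5 mm in the side view (1.7 px against a predicted 2.0). I have no direct reading of the button's travel.

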